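# Make up the sintering stack on the charging plate

## Robot

A 6-joint arm with a two-finger parallel gripper is mounted at the origin on the work surface. World frame = base frame: x ahead of the robot, y to its left, z up, the work surface at z = 0. Lengths are in m, angles in degrees, forces in N, time in s.
With the tool pointing down it reaches from about 0.25 to 0.725 m from the base axis. Payload 9.7 kg.
Tool frame: the origin (TCP) lies at the centre of the arm's flange, where the gripper is bolted on; the fingertips stand 173 mm ahead of it and the grasp point (between the pads) lies bot.grip_depth ahead of it (bot.grip_depth is the distance from the TCP to the grasp point, in m); z points along the fingers, y is the direction in which the jaws open and shut (so a half turn about z gives the same grasp; the last joint's range is limited). The gripper opens to 85 mm and grips with 20 to 120 N. Pads are 22 mm wide; open, the fingers measure 114 mm over their backs; the gripper's body (76 mm by 85 mm) begins 54 mm behind the grasp point. The pads swing forward as they close: fully open they stand 13 mm farther back than shut.
Start: joints at [69.672, 4.979, 10.078, 95.1, 0, 90], TCP at [0.191, 0.516, 0.405] pointing down, gripper open.
Joint ranges: [-179.16, 179.16], [-48.56, 103.87], [-65.8, 70.77], [-126.05, 130.52], [-82.76, 87.17], [-180, 180]. Speed limits (degrees/s): [127.2, 127.2, 147.25, 180, 180, 180].

## Interface

Orientations are given as [roll, pitch, yaw] about the fixed x, y, z axes, in that order (R = Rz(yaw) Ry(pitch) Rx(roll)).
In Python, from workcell import status, viewer, bot gives the robot as it stands. The module is installed in compiled form; this text tells all that it offers.
- The arm moves only by the tool move_arm, never from a script. Its argument "commands" is a list of rows, each an object with "claw": the gripper's target within -1 to 1 (fully open at 1, half-way at 0, shut at -1); "travel": the shift along the tool's x, y, z in cm, a list of three; "turn": the turn about the tool's z in degrees. A call has 1 to 5 rows; each row shifts and turns the commanded pose from where the row before left it, along the tool's axes as they then stand; what a row does not reach is not made up. A row lasts 1/12 s, in which the tool goes at most 41.7 mm and 7.16 degrees, less where a joint would pass 70% of its speed; a pose out of reach is approached as far as the arm can. A call is refused whole if a number of a shift passes 4.17 or a number of a turn 7.16, either way. A call with a gripper value outside its range is refused whole. The fingers move at their own pace and stop on an object; "squeeze" is the grip in N (left out, the last holds). Time passes only in rows, so rows that do not move let the fingers close. It gives the time, the measured TCP pose, the force and the opening at its end, in the units of the state.
- status.get_obs(): the state, without advancing time (a new reading comes with each control period).
- viewer.camera(name): name is "scene" or "top"; returns the picture (420x560x3 uint8, blue, green, red); there is no depth.
- viewer.camera_params(name): a dict with "camera_matrix" (3x3 intrinsics, pixels), "D" ([k1, k2, p1, p2, k3] as OpenCV has them; the pictures are not rectified), "xyz" and "rotation" of the camera in the world. Camera axes: x right, y up, looking along -z (the intrinsics and any distortion apply to the point x, -y, -z); pixel columns grow to the right and rows downward; lengths in m; the calibration is good to about 2 mm. A picture is of the moment at which its call begins. camera_params takes no time and is no camera call.
- bot.job_done(): hands the job in, once; it reports no verdict.
The state is a dict: "time": time; "q": joint angles; "qd": joint speeds; "joint_efforts": joint torques, N m; "ee_pos": TCP position; "tcp_rot": TCP orientation; "wrist_force": force on the tool from outside, world axes, zero at the start; "torque": the same for the moment, N m; "opening": finger opening in m.
Only numpy, scipy, OpenCV 4.12 (cv2) and the standard library are available. Lean on these libraries where they do the work, as an engineer would, in place of code of your own. Each camera call takes 0.05 s, during which the arm holds its last target.

## Task

Make up the sintering stack for the furnace: carry the white ceramic ware to the dark charging plate one piece at a time and build from the bottom up - the deep bowl in the middle of the plate, the middle-depth bowl on it, the shallow tray on that, and the knobbed lid on top, each with its foot seated fully home and level in the rim below. Set every piece down gently without dropping it, and keep each bridge or crown lying in its own bowl or tray. Leave the dropper bottle and the bur block where they stand.

Things in the scene. Friction and masses are not known exactly. Their poses are not given: they have to be found in the camera images.
- charging_plate: The target: a dark grey silicon carbide disc, 100 mm across, flat on top, lying on three short posts over a round steel base 104 mm across; fixed to the bench. Origin: centre of the base's underside, on the bench; the disc's top face is 36 mm above it.
- deep_bowl: White alumina sintering bowl, the deepest of the three, round, 60 mm across, wall 3.5 mm, holding the long bridge. Rim 46 mm, inner floor 8 mm above the origin; straight outer wall from 4 mm to the rim, to grip from above. Underneath, a foot 4 mm deep, tapering from 50 to 45 mm across, drops into the rim below, whose top then carries the shoulder (4 mm above the origin). Origin: centre of the foot's underside, z up; any turn will do. About 140 g.
- middle_bowl: White alumina sintering bowl, the middle one in depth, round, 60 mm across, wall 3.5 mm, holding the short bridge. Rim 33 mm, inner floor 8 mm above the origin; straight outer wall from 4 mm to the rim, to grip from above. Underneath, a foot 4 mm deep, tapering from 50 to 45 mm across, drops into the rim below, whose top then carries the shoulder (4 mm above the origin). Origin: centre of the foot's underside, z up; any turn will do. About 115 g.
- shallow_tray: White alumina sintering tray, the shallowest of the three, round, 60 mm across, wall 3.5 mm, holding the single crown. Rim 22 mm, inner floor 8 mm above the origin; straight outer wall from 4 mm to the rim, to grip from above. Underneath, a foot 4 mm deep, tapering from 50 to 45 mm across, drops into the rim below, whose top then carries the shoulder (4 mm above the origin). Origin: centre of the foot's underside, z up; any turn will do. About 95 g.
- lid: White alumina lid, a round plate 60 mm across whose top face is 10 mm above the origin, with an upright cylindrical knob in the middle, 16 mm across, from 10 to 28 mm above the origin, good to grip from above. Underneath, a foot 4 mm deep, tapering from 50 to 45 mm across, drops into the rim below, whose top then carries the shoulder (4 mm above the origin). Origin: centre of the foot's underside, z up; any turn will do. About 100 g.
- long_bridge: Ivory zirconia bridge of four tooth units in a curve, 44 x 16 x 13 mm, lying loose on the floor of the deep bowl. Origin: near its middle, on its underside. 14 g.
- short_bridge: Ivory zirconia bridge of three tooth units in a row, 35 x 12 x 11 mm, lying loose on the floor of the middle bowl. Origin: its middle, on its underside. 12 g.
- crown: Ivory zirconia single crown, 13 mm across, 8 mm high, lying loose on the floor of the shallow tray. Origin: centre of its underside. 10 g.
- dropper_bottle: White plastic dropper bottle with a blue band and yellow pointed cap, 29 mm across, 70 mm high, standing loose on the bench; not part of the job. Origin: centre of its underside. 40 g.
- bur_block: Aluminium block 45 x 85 x 20 mm with rows of small burs standing in it, 45 mm high in all, loose on the bench; not part of the job. Origin: centre of its underside; y along the 85 mm. 300 g.

How it is judged (in metres and radians):
On the way, in this order (a step that is already met when the one before it is completed fails the run):
1. the deep bowl stands, let go, centrally on the charging plate (horizontal distance between deep_bowl and charging_plate below 0.012 m and z of deep_bowl in the frame of charging_plate between 0.034 and 0.038 m and angle between deep_bowl's own z axis and vertical below 0.06 rad and contact force between the fingers and deep_bowl below 0.05 N), for 0.2 s.
2. the middle bowl is seated in the rim of the deep bowl and let go (horizontal distance between middle_bowl and deep_bowl below 0.004 m and z of middle_bowl in the frame of deep_bowl between 0.04 and 0.044 m and angle between middle_bowl's own z axis and vertical below 0.06 rad and contact force between the fingers and middle_bowl below 0.05 N), for 0.2 s.
3. the shallow tray is seated in the rim of the middle bowl and let go (horizontal distance between shallow_tray and middle_bowl below 0.004 m and z of shallow_tray in the frame of middle_bowl between 0.027 and 0.031 m and angle between shallow_tray's own z axis and vertical below 0.06 rad and contact force between the fingers and shallow_tray below 0.05 N), for 0.2 s.
4. the lid is seated in the rim of the shallow tray and let go (horizontal distance between lid and shallow_tray below 0.004 m and z of lid in the frame of shallow_tray between 0.016 and 0.02 m and angle between lid's own z axis and vertical below 0.06 rad and contact force between the fingers and lid below 0.05 N), for 0.2 s.
At the end, for the whole second after the job is handed in: Deep bowl on the plate within 12 mm of its centre; on it middle bowl, shallow tray, lid in that order, each within 4 mm of the centre below, shoulder on the rim (2 mm) and level (0.06 rad); each bridge and the crown still in its own bowl or tray; all at rest and let go (horizontal distance between deep_bowl and charging_plate below 0.012 m and z of deep_bowl in the frame of charging_plate between 0.034 and 0.038 m and angle between each of deep_bowl, middle_bowl, shallow_tray, lid's own z axis and vertical below 0.06 rad and linear speed of each of deep_bowl, middle_bowl, shallow_tray, lid below 0.02 m/s and horizontal distance between middle_bowl and deep_bowl below 0.004 m and z of middle_bowl in the frame of deep_bowl between 0.04 and 0.044 m and horizontal distance between shallow_tray and middle_bowl below 0.004 m and z of shallow_tray in the frame of middle_bowl between 0.027 and 0.031 m and horizontal distance between lid and shallow_tray below 0.004 m and z of lid in the frame of shallow_tray between 0.016 and 0.02 m and horizontal distance between long_bridge and deep_bowl below 0.027 m and z of long_bridge in the frame of deep_bowl between 0.004 and 0.024 m and horizontal distance between short_bridge and middle_bowl below 0.027 m and z of short_bridge in the frame of middle_bowl between 0.004 and 0.024 m and horizontal distance between crown and shallow_tray below 0.027 m and z of crown in the frame of shallow_tray between 0.004 and 0.024 m); the robot touches nothing.
It fails at once if a bowl, the tray or the lid is dropped: it falls free of the fingers faster than 0.5 m/s (a fall of about 13 mm) ((linear speed of deep_bowl above 0.5 m/s and contact force between the fingers and deep_bowl below 0.01 N) or (linear speed of middle_bowl above 0.5 m/s and contact force between the fingers and middle_bowl below 0.01 N) or (linear speed of shallow_tray above 0.5 m/s and contact force between the fingers and shallow_tray below 0.01 N) or (linear speed of lid above 0.5 m/s and contact force between the fingers and lid below 0.01 N)).
It fails at once if the dropper bottle is pushed more than 15 mm or tipped (distance of dropper_bottle from where it was at the start of the episode above 0.015 m or angle between dropper_bottle's own z axis and vertical above 0.3 rad).
It fails at once if the bur block is pushed more than 15 mm or tipped (distance of bur_block from where it was at the start of the episode above 0.015 m or angle between bur_block's own z axis and vertical above 0.3 rad).
It also fails if it takes over 128 s, if anything falls off the work surface, if the arm or the gripper's body presses on something with over 40 N, if the wrist force passes 120 N, or if a joint passes its speed limit or range.

## Working session

There is one attempt and no reset: what is moved stays moved. The work goes in short steps, Python scripts to look and compute and a tool call to move; the robot and the scene stay as the last step left them, time stands still between calls to the robot, and variables do not carry over. Pictures are saved under pics/ and viewed, and the job is handed in when it is done.

Besides the shell and the picture viewer there is one more tool, called after ">>>" by a JSON object that holds its "op" and its "data". move_arm: Moves the arm, as the interface text tells. Its arguments: {"type":"object","properties":{"commands":{"type":"array"},"squeeze":{"type":"number"}},"required":["commands"]}

```bash
mkdir -p pics; python3 - <<'E'
from workcell import status, viewer, bot
import cv2
print(bot.grip_depth)
o=status.get_obs()
for k,v in o.items(): print(k,v)
for n in("scene","top"):
    im=viewer.camera(n); cv2.imwrite(f"pics/{n}0.png",im); print(n,viewer.camera_params(n))
E
```

```text
0.1547
time 0.0
q [6.96719119e+01 5.01095065e+00 1.00339079e+01 9.50999139e+01
 7.73482410e-04 8.99986012e+01]
qd [ 0.00851446  0.01147719  0.04345218 -0.02504517 -0.0134216  -0.00792181]
joint_efforts [-1.56568887e-03 -5.20398688e+01  4.64795423e+01  1.66603649e-02
 -2.91737126e-05  3.07589585e-05]
ee_pos [0.19106512 0.51574332 0.40397946]
tcp_rot [-1.79923043e+02 -7.75360554e-04  1.59673310e+02]
wrist_force [ 0.34149581 -0.34144454  0.38036472]
torque [-0.01283624  0.01678961 -0.05501052]
opening 0.08552141690635871
scene {'camera_matrix': array([[444.65509585,   0.        , 284.73196462],
       [  0.        , 444.65509585, 211.59995669],
       [  0.        ,   0.        ,   1.        ]]), 'D': array([-0.05707804,  0.        ,  0.        ,  0.        ,  0.        ]), 'xyz': array([ 0.84116308, -0.53109368,  0.75704773]), 'rotation': array([3.81579375e+01, 4.07831724e-03, 3.29862046e+01])}
top {'camera_matrix': array([[497.15455173,   0.        , 273.95322676],
       [  0.        , 497.15455173, 215.67107836],
       [  0.        ,   0.        ,   1.        ]]), 'D': array([-0.14056096,  0.        ,  0.        ,  0.        ,  0.        ]), 'xyz': array([ 0.39681809, -0.04766164,  1.11570127]), 'rotation': array([  7.19233457,   0.46036091, -88.86905338])}
```

View pics/scene0.png

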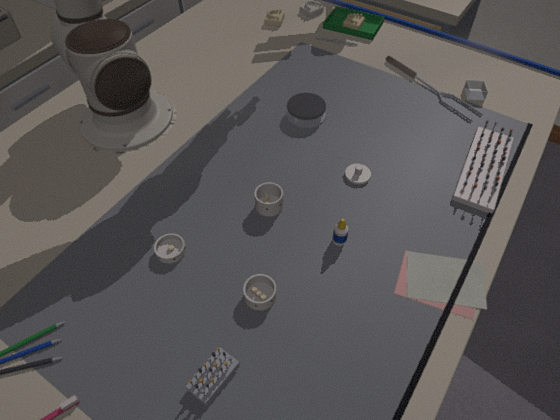

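View pics/top0.png

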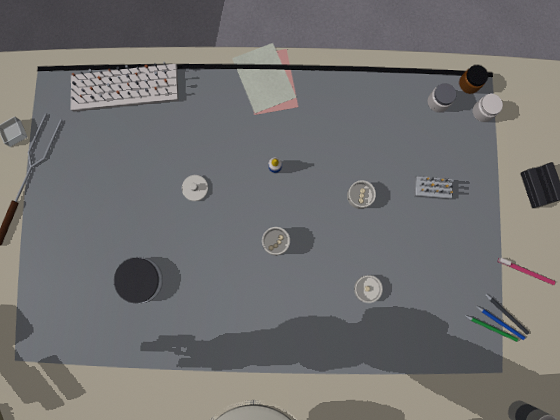

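```bash
python3 - <<'E'
import cv2,numpy as np
t=cv2.imread('pics/top0.png'); s=cv2.imread('pics/scene0.png')
def crop(im,u,v,r=28,k=5):
    return cv2.resize(im[v-r:v+r,u-r:u+r],None,fx=260/(2*r),fy=260/(2*r),interpolation=cv2.INTER_CUBIC)
a=np.hstack([crop(t,*p) for p in[(276,241),(362,194),(369,289)]])
b=np.hstack([crop(t,195,188),crop(t,137,281,40),crop(s,306,110)])
c=np.hstack([crop(s,*p) for p in[(268,200),(260,292),(169,249)]])
cv2.imwrite('pics/crops.png',cv2.resize(np.vstack([a,b]),(780,520)));cv2.imwrite('pics/crops2.png',c)
E
```

```text
(no output)
```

View pics/crops.png

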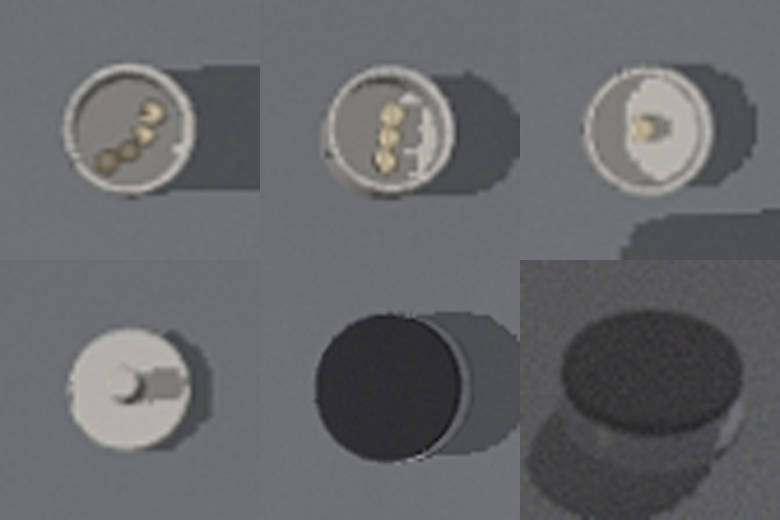

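View pics/crops2.png

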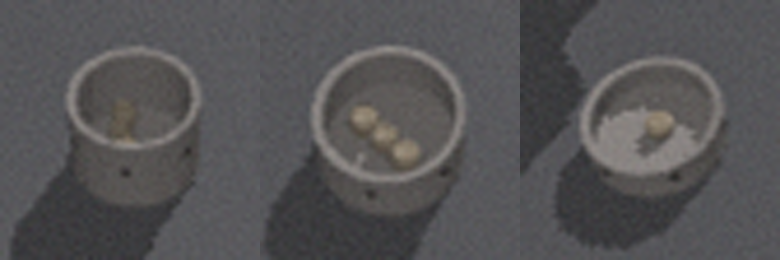

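```bash
cat > h.py <<'E'
import cv2,numpy as np
from scipy.spatial.transform import Rotation as R
from scipy.optimize import least_squares
from workcell import status, viewer, bot
P={n:viewer.camera_params(n) for n in("scene","top")}
def rays(n,uv):
    p=P[n]; x=cv2.undistortPoints(np.float64(uv).reshape(-1,1,2),p["camera_matrix"],p["D"])[:,0]
    d=np.c_[x[:,0],-x[:,1],-np.ones(len(x))]
    return d@R.from_euler('xyz',p["rotation"],degrees=True).as_matrix().T
def onplane(n,uv,z):
    d=rays(n,uv); c=P[n]["xyz"]; return (c+d*((z-c[2])/d[:,2])[:,None])[:,:2]
def proj(n,X):
    p=P[n]; M=R.from_euler('xyz',p["rotation"],degrees=True).as_matrix()
    y=(np.atleast_2d(X)-p["xyz"])@M*[1,-1,-1]
    return cv2.projectPoints(y,np.zeros(3),np.zeros(3),p["camera_matrix"],p["D"])[0][:,0]
def outline(n,im,u,v,r,test):
    m=np.zeros(im.shape[:2],np.uint8); m[v-r:v+r,u-r:u+r]=test(im[v-r:v+r,u-r:u+r].astype(int)).astype(np.uint8)
    k,l,st,ce=cv2.connectedComponentsWithStats(m)
    i=1+np.argmax(st[1:,4])
    c=max(cv2.findContours((l==i).astype(np.uint8),cv2.RETR_EXTERNAL,cv2.CHAIN_APPROX_NONE)[0],key=cv2.contourArea)
    return cv2.convexHull(c)[:,0],(l==i)
def circ(n,uv,z,rad=None):
    # fixed radius (minus half px) robust circle fit on plane z
    X=onplane(n,uv,z); c0=(X.max(0)+X.min(0))/2
    f=(lambda p:np.hypot(*(X-p[:2]).T)-p[2])
    s=least_squares(f,[*c0,rad or .03],loss='soft_l1',f_scale=.0007)
    return s.x, np.std(f(s.x))
E
python3 - <<'E'
from h import *
t=cv2.imread('pics/top0.png'); s=cv2.imread('pics/scene0.png')
br=lambda th:(lambda a:a.mean(2)>th)
for nm,n,im,u,v,r,z,th in[("deep","top",t,276,241,20,.046,140),("mid","top",t,362,194,20,.033,140),("tray","top",t,369,289,20,.022,140),("lid","top",t,195,188,20,.010,140),
 ("deep","scene",s,268,196,22,.046,105),("mid","scene",s,260,290,25,.033,105),("tray","scene",s,169,247,22,.022,105),("lid","scene",s,358,175,20,.01,105)]:
    h,m=outline(n,im,u,v,r,br(th)); print(nm,n,*circ(n,h,z),len(h),m.sum())
dk=lambda a:a.mean(2)<60
h,m=outline("top",t,137,281,40,dk); print("plate",*circ("top",h,.036,.05),m.sum())
h,m=outline("scene",s,306,105,28,lambda a:a.mean(2)<52); print("plate",*circ("scene",h,.036,.05),m.sum())
print("bottle",onplane("top",[[275,166]],.05),"bur",onplane("top",[[435,187]],.03))
E
```

```text
deep top [ 0.47847192 -0.04026652  0.02978653] 0.00023494576804261808 19 138
mid top [ 0.58700465 -0.22944408  0.02988769] 0.0004192480565143948 23 168
tray top [ 0.37736952 -0.24559277  0.02972331] 0.0002762204641161682 19 400
lid top [0.59768569 0.14639455 0.02945668] 0.00022846651982720724 19 451
deep scene [ 0.47975713 -0.03820933  0.0300225 ] 0.0002705938245796042 21 128
mid scene [ 0.58866043 -0.2279492   0.03012589] 0.00020596439367040633 20 194
tray scene [ 0.37919527 -0.2438973   0.03004846] 0.0002804215134218342 21 316
lid scene [0.59979589 0.14936697 0.03039327] 0.00032952644923569846 20 330
plate [0.38582156 0.26274428 0.04941873] 0.0004761630640547986 1575
plate [0.39410639 0.25549978 0.04563377] 0.000838690597960813 85
bottle [[ 0.64084321 -0.03657407]] bur [[ 0.60532916 -0.39676983]]
```

```bash
python3 - <<'E'
from h import *
s=cv2.GaussianBlur(cv2.imread('pics/scene0.png'),(3,3),0)
print(s[80:135:3,306].mean(1),s[104,280:335:3].mean(1))
for th in (50,56,62):
    h,m=outline("scene",s,306,103,22,lambda a:a.mean(2)<th); print("plate",*circ("scene",h,.036,.05),m.sum())
E
```

```text
[88.66666667 87.66666667 87.66666667 89.         76.         54.33333333
 55.66666667 56.33333333 56.66666667 56.33333333 56.         56.66666667
 53.         53.66666667 74.66666667 74.66666667 65.33333333 63.33333333
 61.33333333] [88.33333333 87.33333333 80.66666667 53.         56.33333333 55.
 54.33333333 54.         55.66666667 57.         56.66666667 56.66666667
 56.33333333 57.33333333 57.33333333 69.33333333 90.66666667 92.33333333
 91.        ]
plate [0.39262957 0.24926248 0.03730207] 0.0011703650958507646 34
plate [0.39341191 0.25563304 0.04603751] 0.001927782320830406 301
plate [0.39170123 0.2607524  0.05071421] 0.001894074323873558 797
```

>>> {"op": "move_arm", "data": {"commands": [{"claw": 1,"travel": [-1.6,-3.08,0.8],"turn": -6.78},{"claw": 1,"travel": [-0.43,-3.44,0.8],"turn": -6.78},{"claw": 1,"travel": [-1.0,-3.3,0.8],"turn": -6.77},{"claw": 1,"travel": [-1.6,-3.08,0.8],"turn": 0},{"claw": 1,"travel": [-1.6,-3.08,0.8],"turn": 0}], "squeeze": 30}}

```text
time: 0.52
ee_pos: [0.2293, 0.3498, 0.364]
tcp_rot: [-180.0, -0.0, -179.9]
wrist_force: [1.0, -0.8, 1.0]
opening: 0.0852
```

>>> {"op": "move_arm", "data": {"commands": [{"claw": 1,"travel": [-2.1,-3.4,0.8],"turn": 0},{"claw": 1,"travel": [-2.1,-3.4,0.8],"turn": 0},{"claw": 1,"travel": [-2.1,-3.4,0.8],"turn": 0},{"claw": 1,"travel": [-2.1,-3.4,0.8],"turn": 0},{"claw": 1,"travel": [-2.1,-3.4,0.8],"turn": 0}]}}

```text
time: 0.93
ee_pos: [0.3348, 0.1794, 0.3243]
tcp_rot: [180.0, 0.0, -180.0]
wrist_force: [1.2, 1.1, 0.1]
opening: 0.0855
```

>>> {"op": "move_arm", "data": {"commands": [{"claw": 1,"travel": [-2.1,-3.4,0],"turn": 0},{"claw": 1,"travel": [-2.1,-3.4,0],"turn": 0},{"claw": 1,"travel": [-2.1,-3.4,0],"turn": 0},{"claw": 1,"travel": [-2.1,-3.4,0],"turn": 0},{"claw": 1,"travel": [0,0,0],"turn": 0}]}}

```text
time: 1.35
ee_pos: [0.4207, 0.0405, 0.3241]
tcp_rot: [-179.9, 0.0, 179.7]
wrist_force: [-0.2, 0.4, 0.6]
opening: 0.0855
```

>>> {"op": "move_arm", "data": {"commands": [{"claw": 1,"travel": [0,0,0],"turn": 0},{"claw": 1,"travel": [0,0,0],"turn": 0}]}}

```text
time: 1.52
ee_pos: [0.4184, 0.0453, 0.3244]
tcp_rot: [180.0, -0.1, 179.9]
wrist_force: [-0.1, 0.1, -0.2]
opening: 0.0852
```

>>> {"op": "move_arm", "data": {"commands": [{"claw": 1,"travel": [-2.02,-2.82,1.5],"turn": 0},{"claw": 1,"travel": [-2.02,-2.82,1.5],"turn": 0},{"claw": 1,"travel": [-2.02,-2.82,1.5],"turn": 0},{"claw": 1,"travel": [0,0,3],"turn": 0},{"claw": 1,"travel": [0,0,0],"turn": 0}]}}

```text
time: 1.93
ee_pos: [0.4781, -0.0387, 0.2447]
tcp_rot: [180.0, -0.4, -180.0]
wrist_force: [-1.8, 0.6, -1.5]
opening: 0.0854
```

```bash
python3 - <<'E'
from h import *
print(status.get_obs()["ee_pos"],bot.grip_depth)
t=viewer.camera("top");s=viewer.camera("scene")
cv2.imwrite("pics/g1.png",np.hstack([cv2.resize(t[180:300,210:340],(400,370)),cv2.resize(s[110:240,200:340],(400,370))]))
E
```

```text
[ 0.47808784 -0.0386628   0.24467985] 0.1547
```

View pics/g1.png

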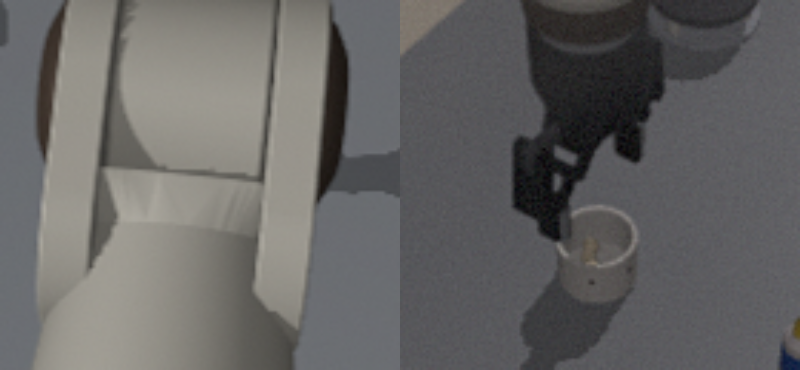

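```bash
python3 - <<'E'
from h import *
for z in(.072,.085): print(z,[( (p-[200,110])*[400/140,370/130]).round() for p in proj("scene",[[.478,-.0387-.0425,z],[.478,-.0387+.0425,z]])])
E
```

```text
0.072 [array([157., 248.]), array([224., 175.])]
0.085 [array([156., 236.]), array([224., 162.])]
```

>>> {"op": "move_arm", "data": {"commands": [{"claw": 1,"travel": [-0.1,-0.05,2.4],"turn": 0},{"claw": 1,"travel": [0,0,2.3],"turn": 0},{"claw": 1,"travel": [0,0,1],"turn": 0},{"claw": 0.6,"travel": [0,0,0],"turn": 0},{"claw": 0.5,"travel": [0,0,0],"turn": 0}], "squeeze": 30}}

```text
time: 2.45
ee_pos: [0.4802, -0.039, 0.1941]
tcp_rot: [-180.0, 0.1, -179.9]
wrist_force: [0.5, -0.9, 0.3]
opening: 0.0646
```

>>> {"op": "move_arm", "data": {"commands": [{"claw": 0.4,"travel": [0,0,0],"turn": 0},{"claw": 0.3,"travel": [0,0,0],"turn": 0},{"claw": 0.1,"travel": [0,0,0],"turn": 0}]}}

```text
time: 2.7
ee_pos: [0.4806, -0.0395, 0.1949]
tcp_rot: [180.0, 0.1, -180.0]
wrist_force: [-2.7, 3.1, 7.7]
opening: 0.0593
```

>>> {"op": "move_arm", "data": {"commands": [{"claw": -0.2,"travel": [0,0,0],"turn": 0},{"claw": -0.2,"travel": [0,0,0],"turn": 0},{"claw": -0.2,"travel": [0,0,-0.5],"turn": 0},{"claw": -0.2,"travel": [0,0,-1],"turn": 0},{"claw": -0.2,"travel": [0,0,-1.5],"turn": 0}], "squeeze": 35}}

```text
time: 3.12
ee_pos: [0.4799, -0.0398, 0.2231]
tcp_rot: [-180.0, -0.1, -180.0]
wrist_force: [-0.5, -0.1, -2.5]
opening: 0.0592
```

>>> {"op": "move_arm", "data": {"commands": [{"claw": -0.2,"travel": [0,0,-2],"turn": 0},{"claw": -0.2,"travel": [0,0,-2],"turn": 0},{"claw": -0.2,"travel": [0,0,-2],"turn": 0},{"claw": -0.2,"travel": [0,0,-1],"turn": 0},{"claw": -0.2,"travel": [0,0,0],"turn": 0}]}}

```text
time: 3.53
ee_pos: [0.4807, -0.0399, 0.2958]
tcp_rot: [-180.0, 0.3, 180.0]
wrist_force: [-0.5, 0.3, -1.3]
opening: 0.0597
```

```bash
cat > look.py <<'E'
import sys
from h import *
n,X,Y,Z,r,out=sys.argv[1],*map(float,sys.argv[2:5]),int(sys.argv[5]),sys.argv[6]
im=viewer.camera(n);cv2.imwrite(out.replace('.png','_raw.png'),im)
u,v=proj(n,[[X,Y,Z]])[0].round().astype(int); u0,v0=max(u-r,0),max(v-r,0)
c=im[v0:v0+2*r,u0:u0+2*r]; k=560/(2*r)
cv2.imwrite(out,cv2.resize(c,None,fx=k,fy=k,interpolation=cv2.INTER_CUBIC)); print("origin",u0,v0,"scale",k,status.get_obs()["ee_pos"].round(4))
E
python3 look.py scene .48 -.04 .12 60 pics/g2.png
```

```text
origin 207 109 scale 4.666666666666667 [ 0.4805 -0.0398  0.2939]
```

View pics/g2.png

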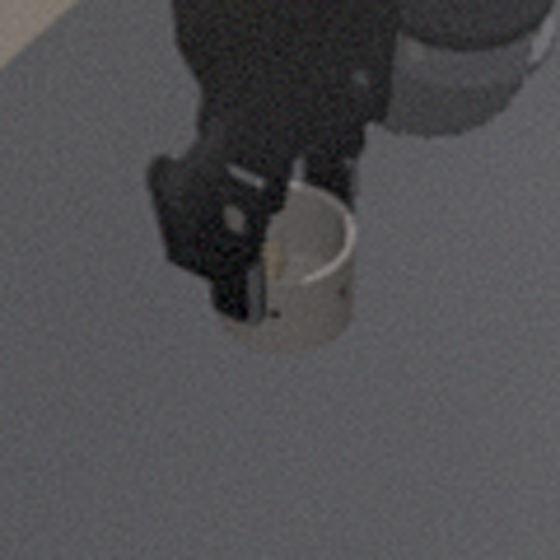

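>>> {"op": "move_arm", "data": {"commands": [{"claw": -0.2,"travel": [0.4,1.3,0],"turn": 0},{"claw": -0.2,"travel": [0.78,2.53,0],"turn": 0},{"claw": -0.2,"travel": [0.78,2.53,0],"turn": 0},{"claw": -0.2,"travel": [0.78,2.53,0],"turn": 0},{"claw": -0.2,"travel": [0.78,2.53,0],"turn": 0}]}}

```text
time: 4.0
ee_pos: [0.4442, 0.0753, 0.2912]
tcp_rot: [-180.0, -0.1, 180.0]
wrist_force: [0.0, 0.1, -1.1]
opening: 0.0593
```

>>> {"op": "move_arm", "data": {"commands": [{"claw": -0.2,"travel": [0.78,2.53,0],"turn": 0},{"claw": -0.2,"travel": [0.78,2.53,0],"turn": 0},{"claw": -0.2,"travel": [0.78,2.53,0],"turn": 0},{"claw": -0.2,"travel": [0.78,2.53,0],"turn": 0},{"claw": -0.2,"travel": [0.78,2.53,0],"turn": 0}]}}

```text
time: 4.42
ee_pos: [0.4051, 0.2019, 0.2913]
tcp_rot: [-180.0, -0.1, 180.0]
wrist_force: [1.3, -0.6, -1.4]
opening: 0.0594
```

>>> {"op": "move_arm", "data": {"commands": [{"claw": -0.2,"travel": [0.78,2.53,0],"turn": 0},{"claw": -0.2,"travel": [0.78,2.53,0],"turn": 0},{"claw": -0.2,"travel": [0.4,1.3,1],"turn": 0},{"claw": -0.2,"travel": [0,0,1],"turn": 0},{"claw": -0.2,"travel": [0,0,0],"turn": 0}]}}

```text
time: 4.83
ee_pos: [0.3855, 0.2644, 0.2695]
tcp_rot: [-179.8, -0.2, -179.9]
wrist_force: [-1.3, 0.3, -2.1]
opening: 0.0589
```

```bash
python3 look.py scene .387 .264 .09 50 pics/g3.png
```

```text
origin 256 37 scale 5.6 [0.3858 0.264  0.2706]
```

View pics/g3.png

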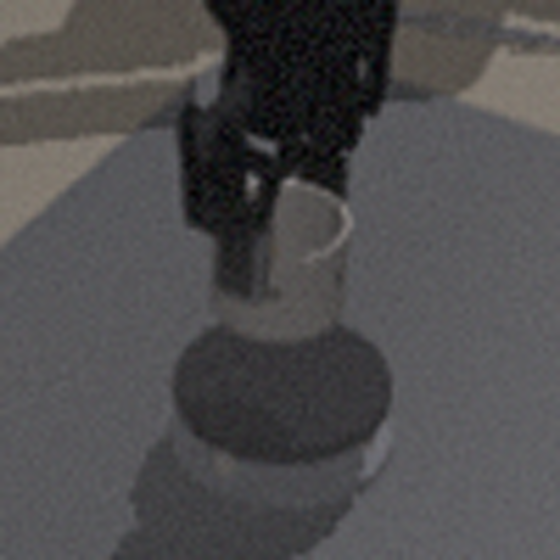

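>>> {"op": "move_arm", "data": {"commands": [{"claw": -0.2,"travel": [0,0,1.5],"turn": 0},{"claw": -0.2,"travel": [0,0,1.2],"turn": 0},{"claw": -0.2,"travel": [0,0,0.6],"turn": 0},{"claw": -0.2,"travel": [0,0,0.2],"turn": 0},{"claw": -0.2,"travel": [0,0,0],"turn": 0}]}}

```text
time: 5.3
ee_pos: [0.3864, 0.264, 0.2372]
tcp_rot: [-180.0, -0.1, 180.0]
wrist_force: [0.0, 0.1, -0.8]
opening: 0.0594
```

```bash
python3 -c "
from workcell import status
print(status.get_obs()['ee_pos'],status.get_obs()['wrist_force'])"
```

```text
[0.38637064 0.26397046 0.23719134] [ 0.00316502  0.06103638 -0.82910229]
```

>>> {"op": "move_arm", "data": {"commands": [{"claw": -0.2,"travel": [0,0,0.2],"turn": 0},{"claw": -0.2,"travel": [0,0,0.15],"turn": 0},{"claw": -0.2,"travel": [0,0,0],"turn": 0}]}}

```text
time: 5.55
ee_pos: [0.3864, 0.2645, 0.2343]
tcp_rot: [180.0, 0.0, 180.0]
wrist_force: [0.3, -0.0, -1.8]
opening: 0.059
```

>>> {"op": "move_arm", "data": {"commands": [{"claw": -0.2,"travel": [0,0,0.1],"turn": 0},{"claw": -0.2,"travel": [0,0,0.1],"turn": 0},{"claw": -0.2,"travel": [0,0,0],"turn": 0}]}}

```text
time: 5.8
ee_pos: [0.3863, 0.2645, 0.2321]
tcp_rot: [-180.0, -0.0, -180.0]
wrist_force: [0.0, -0.1, -0.7]
opening: 0.0591
```

>>> {"op": "move_arm", "data": {"commands": [{"claw": -0.2,"travel": [0,0,0.1],"turn": 0},{"claw": -0.2,"travel": [0,0,0],"turn": 0}]}}

```text
time: 5.97
ee_pos: [0.3863, 0.2645, 0.2311]
tcp_rot: [-180.0, -0.0, -180.0]
wrist_force: [0.1, -0.0, -0.8]
opening: 0.0591
```

>>> {"op": "move_arm", "data": {"commands": [{"claw": -0.2,"travel": [0,0,0.1],"turn": 0},{"claw": -0.2,"travel": [0,0,0],"turn": 0}]}}

```text
time: 6.13
ee_pos: [0.3863, 0.2645, 0.231]
tcp_rot: [180.0, 0.0, -180.0]
wrist_force: [-2.1, -1.7, 6.5]
opening: 0.059
```

>>> {"op": "move_arm", "data": {"commands": [{"claw": 0.45,"travel": [0,0,0],"turn": 0},{"claw": 0.6,"travel": [0,0,0],"turn": 0},{"claw": 1,"travel": [0,0,0],"turn": 0},{"claw": 1,"travel": [0,0,0],"turn": 0},{"claw": 1,"travel": [0,0,-1],"turn": 0}]}}

```text
time: 6.55
ee_pos: [0.3859, 0.2642, 0.2388]
tcp_rot: [-179.9, -0.1, -180.0]
wrist_force: [-0.7, -0.0, -0.5]
opening: 0.0857
```

>>> {"op": "move_arm", "data": {"commands": [{"claw": 1,"travel": [0,0,-2],"turn": 0},{"claw": 1,"travel": [0,0,-3],"turn": 0},{"claw": 1,"travel": [-0.8,-3.0,-2],"turn": 0},{"claw": 1,"travel": [-1.5,-3.8,0],"turn": 0},{"claw": 1,"travel": [-1.5,-3.8,0],"turn": 0}]}}

```text
time: 6.97
ee_pos: [0.4246, 0.1579, 0.3126]
tcp_rot: [179.9, 0.2, -179.8]
wrist_force: [1.2, 0.6, 0.1]
opening: 0.0853
```

>>> {"op": "move_arm", "data": {"commands": [{"claw": 1,"travel": [-1.5,-3.8,0],"turn": 0},{"claw": 1,"travel": [-1.5,-3.8,0],"turn": 0},{"claw": 1,"travel": [-1.5,-3.8,0],"turn": 0},{"claw": 1,"travel": [-1.5,-3.8,0],"turn": 0},{"claw": 1,"travel": [-1.5,-3.8,0],"turn": 0}]}}

```text
time: 7.38
ee_pos: [0.4996, -0.0336, 0.3112]
tcp_rot: [180.0, 0.1, 180.0]
wrist_force: [0.8, 0.3, -0.3]
opening: 0.0854
```

```bash
python3 look.py top .387 .264 .08 40 pics/g4.png; python3 look.py scene .387 .264 .08 40 pics/g5.png; python3 - <<'E'
import cv2,numpy as np
cv2.imwrite('pics/g45.png',cv2.resize(np.hstack([cv2.imread('pics/g4.png'),cv2.imread('pics/g5.png')]),(800,400)))
E
```

```text
origin 90 239 scale 7.0 [ 0.5014 -0.0385  0.3107]
origin 266 50 scale 7.0 [ 0.5005 -0.0359  0.3106]
```

View pics/g45.png

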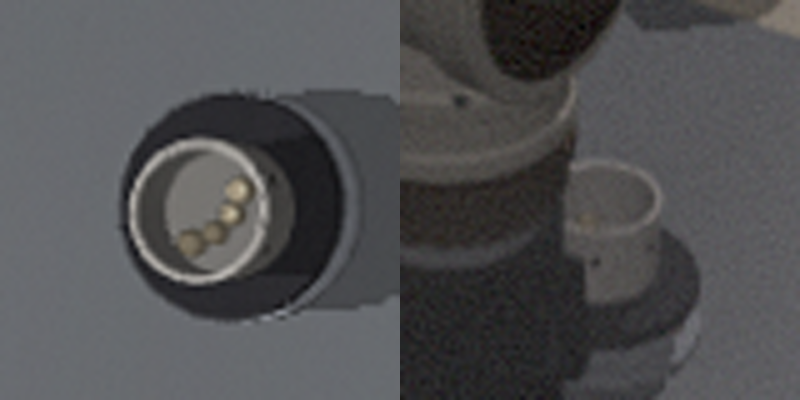

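```bash
python3 - <<'E'
from h import *
t=cv2.imread('pics/g4_raw.png')
u,v=proj("top",[[.386,.264,.082]])[0].round().astype(int)
for th in(140,150):
    h,m=outline("top",t,u,v,20,lambda a:a.mean(2)>th); print(u,v,*circ("top",h,.082),m.sum())
E
```

```text
129 280 [0.38327036 0.2642955  0.02882898] 0.0007416641394764101 51
129 280 [0.37940032 0.26275173 0.02512277] 0.0003380247887433661 23
```

```bash
python3 - <<'E'
from h import *
t=cv2.imread('pics/g4_raw.png')
print(t[278,105:160].mean(1).round()); print(t[258:302,129].mean(1).round())
for th in(100,125,132,136):
    h,m=outline("top",t,129,280,20,lambda a:a.mean(2)>th); print(*circ("top",h,.082),m.sum(),h.min(0),h.max(0))
E
```

```text
[108. 106. 106. 106. 108. 107. 106. 109. 105.  62.  34. 164. 121.  65.
  63.  62.  65.  65.  93. 119. 116. 115. 115. 115. 116. 116. 117. 116.
 116. 116. 114. 137. 149. 131.  90.  77. 128. 128. 108.  63.  61.  61.
  63.  50.  30.  29.  30.  32.  31.  31.  33.  31.  26.  42.  79.]
[ 94.  50.  43.  45.  44.  45.  43.  41.  84. 146. 128.  75.  92. 113.
 117. 116. 116. 116. 116. 116. 116. 115. 115. 116. 115. 117. 108.  73.
  84.  94.  92.  78.  97. 120.  80.  65. 154. 137.  38.  41.  45.  45.
  44.  49.]
[0.38425255 0.26377633 0.03008169] 0.0002707083800400204 434 [116 267] [143 295]
[0.38378574 0.26406462 0.02952227] 0.00023623571644606426 129 [116 267] [142 295]
[0.38288206 0.26435096 0.02869983] 0.0006509304340534562 55 [116 278] [142 295]
[0.38305505 0.26430906 0.02876172] 0.0006858041256885284 53 [116 278] [142 295]
```

>>> {"op": "move_arm", "data": {"commands": [{"claw": 1,"travel": [-1.47,-3.21,0.8],"turn": 0},{"claw": 1,"travel": [-1.47,-3.21,0.8],"turn": 0},{"claw": 1,"travel": [-1.47,-3.21,0.8],"turn": 0},{"claw": 1,"travel": [-1.47,-3.21,0.8],"turn": 0},{"claw": 1,"travel": [-1.47,-3.21,0.8],"turn": 0}]}}

```text
time: 7.9
ee_pos: [0.5734, -0.193, 0.2705]
tcp_rot: [180.0, 0.0, -180.0]
wrist_force: [0.2, 0.7, 0.4]
opening: 0.085
```

>>> {"op": "move_arm", "data": {"commands": [{"claw": 1,"travel": [-1.47,-3.21,0.8],"turn": 0},{"claw": 1,"travel": [0,0,0],"turn": 0},{"claw": 1,"travel": [0,0,0],"turn": 0}]}}

```text
time: 8.15
ee_pos: [0.5878, -0.225, 0.2612]
tcp_rot: [179.9, -0.1, 179.9]
wrist_force: [-0.7, -0.3, -0.1]
opening: 0.0855
```

```bash
python3 look.py scene .589 -.229 .04 50 pics/g6.png
```

```text
origin 209 236 scale 5.6 [ 0.5876 -0.224   0.262 ]
```

View pics/g6.png

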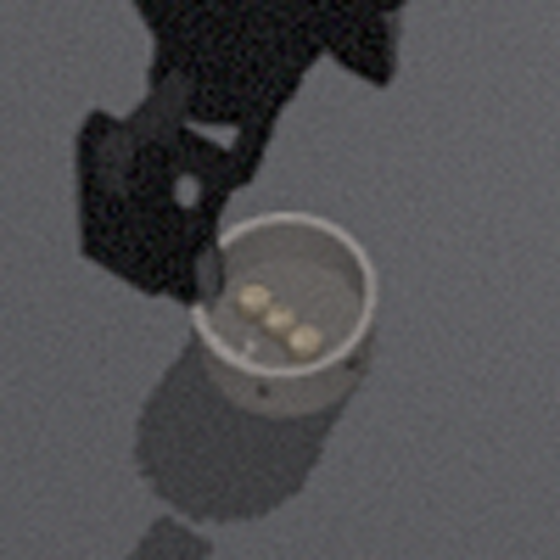

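>>> {"op": "move_arm", "data": {"commands": [{"claw": 1,"travel": [-0.13,-0.42,1.5],"turn": 0},{"claw": 1,"travel": [0,0,2.2],"turn": 0},{"claw": 1,"travel": [0,0,2.2],"turn": 0},{"claw": 1,"travel": [0,0,1.3],"turn": 0},{"claw": 1,"travel": [0,0,0],"turn": 0}]}}

```text
time: 8.62
ee_pos: [0.5879, -0.2267, 0.1879]
tcp_rot: [179.9, -0.2, -179.9]
wrist_force: [-0.9, 0.7, -1.2]
opening: 0.0854
```

>>> {"op": "move_arm", "data": {"commands": [{"claw": 1,"travel": [0,0,0],"turn": 0}]}}

```text
time: 8.7
ee_pos: [0.5887, -0.2273, 0.1908]
tcp_rot: [180.0, -0.0, -179.9]
wrist_force: [-0.5, -0.1, -0.2]
opening: 0.0853
```

Lower by 1.2 cm, correct slightly, then close.

>>> {"op": "move_arm", "data": {"commands": [{"claw": 1,"travel": [0,-0.1,0.6],"turn": 0},{"claw": 1,"travel": [0,0,0.6],"turn": 0},{"claw": 1,"travel": [0,0,0],"turn": 0},{"claw": 0.6,"travel": [0,0,0],"turn": 0},{"claw": 0.5,"travel": [0,0,0],"turn": 0}], "squeeze": 30}}

```text
time: 9.12
ee_pos: [0.5889, -0.2294, 0.1785]
tcp_rot: [-180.0, 0.0, 180.0]
wrist_force: [-0.3, -0.1, 0.4]
opening: 0.0647
```

>>> {"op": "move_arm", "data": {"commands": [{"claw": 0.4,"travel": [0,0,0],"turn": 0},{"claw": 0.3,"travel": [0,0,0],"turn": 0},{"claw": 0.1,"travel": [0,0,0],"turn": 0},{"claw": -0.2,"travel": [0,0,0],"turn": 0},{"claw": -0.2,"travel": [0,0,0],"turn": 0}], "squeeze": 35}}

```text
time: 9.53
ee_pos: [0.589, -0.2293, 0.179]
tcp_rot: [-180.0, 0.0, 180.0]
wrist_force: [-2.6, 0.7, 6.0]
opening: 0.0596
```

```bash
python3 look.py scene .589 -.229 .04 40 pics/g7.png
```

```text
origin 219 246 scale 7.0 [ 0.589  -0.2293  0.179 ]
```

View pics/g7.png

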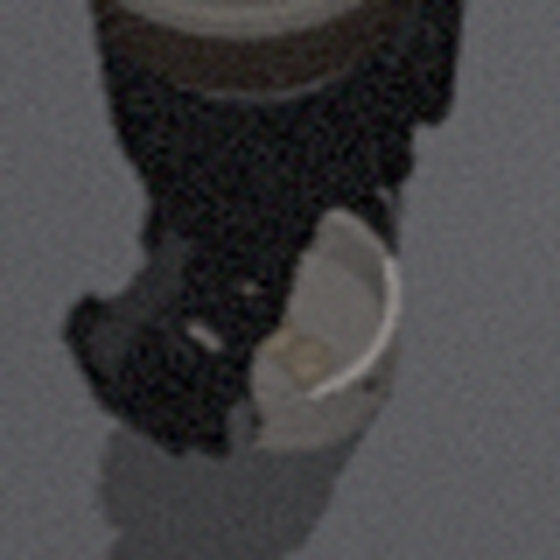

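>>> {"op": "move_arm", "data": {"commands": [{"claw": -0.2,"travel": [0,0,-0.5],"turn": 0},{"claw": -0.2,"travel": [0,0,-1],"turn": 0},{"claw": -0.2,"travel": [0,0,-2],"turn": 0},{"claw": -0.2,"travel": [0,0,-2.5],"turn": 0},{"claw": -0.2,"travel": [0,0,-2.5],"turn": 0}]}}

```text
time: 10.0
ee_pos: [0.5886, -0.2292, 0.2643]
tcp_rot: [180.0, -0.0, 180.0]
wrist_force: [0.8, -0.2, -0.8]
opening: 0.0594
```

>>> {"op": "move_arm", "data": {"commands": [{"claw": -0.2,"travel": [0,0.3,-2.5],"turn": 0},{"claw": -0.2,"travel": [0.4,1.3,-2],"turn": 0},{"claw": -0.2,"travel": [1.1,2.55,-1],"turn": 0},{"claw": -0.2,"travel": [1.1,2.55,0],"turn": 0},{"claw": -0.2,"travel": [1.1,2.55,0],"turn": 0}]}}

```text
time: 10.42
ee_pos: [0.5515, -0.1361, 0.3198]
tcp_rot: [-180.0, 0.1, 180.0]
wrist_force: [0.2, 0.4, -1.8]
opening: 0.0594
```

>>> {"op": "move_arm", "data": {"commands": [{"claw": -0.2,"travel": [1.1,2.55,0],"turn": 0},{"claw": -0.2,"travel": [1.1,2.55,0],"turn": 0},{"claw": -0.2,"travel": [1.1,2.55,0],"turn": 0},{"claw": -0.2,"travel": [1.1,2.55,0],"turn": 0},{"claw": -0.2,"travel": [1.1,2.55,0],"turn": 0}]}}

```text
time: 10.83
ee_pos: [0.496, -0.0082, 0.319]
tcp_rot: [-180.0, 0.0, 180.0]
wrist_force: [-0.3, 0.1, -0.2]
opening: 0.0592
```

>>> {"op": "move_arm", "data": {"commands": [{"claw": -0.2,"travel": [1.1,2.55,0],"turn": 0},{"claw": -0.2,"travel": [1.1,2.55,0],"turn": 0},{"claw": -0.2,"travel": [1.1,2.55,0],"turn": 0},{"claw": -0.2,"travel": [1.1,2.55,0],"turn": 0},{"claw": -0.2,"travel": [1.1,2.55,0],"turn": 0}]}}

```text
time: 11.25
ee_pos: [0.441, 0.1192, 0.319]
tcp_rot: [180.0, 0.1, 180.0]
wrist_force: [1.1, 0.6, -0.7]
opening: 0.0593
```

>>> {"op": "move_arm", "data": {"commands": [{"claw": -0.2,"travel": [0.95,2.5,0],"turn": 0},{"claw": -0.2,"travel": [0.95,2.5,0],"turn": 0},{"claw": -0.2,"travel": [0.95,2.5,0],"turn": 0},{"claw": -0.2,"travel": [0.95,2.5,0],"turn": 0},{"claw": -0.2,"travel": [0.95,2.5,0],"turn": 0}]}}

```text
time: 11.67
ee_pos: [0.3936, 0.2443, 0.3191]
tcp_rot: [180.0, 0.1, 180.0]
wrist_force: [0.3, 0.2, -1.2]
opening: 0.0593
```

>>> {"op": "move_arm", "data": {"commands": [{"claw": -0.2,"travel": [0.6,1.6,1],"turn": 0},{"claw": -0.2,"travel": [0.12,0.4,1],"turn": 0},{"claw": -0.2,"travel": [0,0,1],"turn": 0},{"claw": -0.2,"travel": [0,0,0],"turn": 0},{"claw": -0.2,"travel": [0,0,0],"turn": 0}]}}

```text
time: 12.08
ee_pos: [0.3872, 0.2623, 0.2877]
tcp_rot: [-179.9, -0.1, 180.0]
wrist_force: [0.0, -0.2, -0.2]
opening: 0.0593
```

```bash
python3 look.py scene .387 .264 .09 50 pics/g8.png
```

```text
origin 256 37 scale 5.6 [0.3875 0.2623 0.2883]
```

View pics/g8.png

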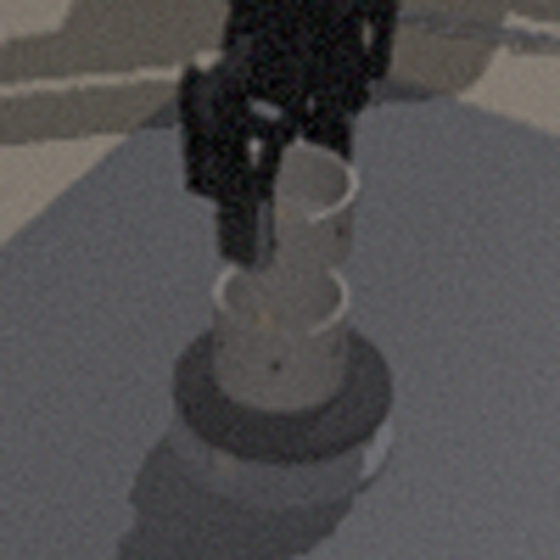

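>>> {"op": "move_arm", "data": {"commands": [{"claw": -0.2,"travel": [0.12,0.22,1],"turn": 0},{"claw": -0.2,"travel": [0,0,0.8],"turn": 0},{"claw": -0.2,"travel": [0,0,0],"turn": 0},{"claw": -0.2,"travel": [0,0,0],"turn": 0}]}}

```text
time: 12.47
ee_pos: [0.3859, 0.2651, 0.2695]
tcp_rot: [-180.0, -0.1, 180.0]
wrist_force: [0.2, 0.7, -0.8]
opening: 0.0593
```

```bash
python3 look.py scene .387 .264 .1 30 pics/g9.png; python3 - <<'E'
from h import *
a=np.linspace(0,2*np.pi,360)
for z in (.076,.082,.09,.116):
    q=proj("scene",np.c_[.3863+.03*np.cos(a),.2645+.03*np.sin(a),0*a+z]); print(z,q.max(0),q.min(0))
im=cv2.GaussianBlur(cv2.imread('pics/g9_raw.png'),(1,3),0).mean(2)
for r in range(66,110,2): print(r,im[r,309:324].round().astype(int),im[r,290:300].round().astype(int))
E
```

```text
origin 276 54 scale 9.333333333333334 [0.3859 0.2652 0.27  ]
0.076 [317.58108415  99.00452575] [293.44307048  84.19622113]
0.082 [317.71763761  97.00318572] [293.47913727  82.20504908]
0.09 [317.9013597   94.30861358] [293.52766216  79.52524719]
0.116 [318.51179462  85.33967563] [293.68888937  70.61439578]
66 [49 26 23 21 23 12 20 15 22 57 89 89 90 89 89] [24 18 25 30 20 25 16 21 24 21]
68 [85 72 67 52 42 29 25 25 25 62 93 89 92 88 88] [22 18 23 23 18 20 21 22 23 16]
70 [87 86 87 86 84 82 77 53 42 64 92 89 91 89 90] [21 24 29 19 22 23 23 17 27 26]
72 [ 81  83  81  82  79  79  81  80  87 104  92  88  90  88  89] [23 25 24 30 30 22 20 29 30 22]
74 [ 83  84  82  82  76  78  75  70  77 128 101  90  89  90  89] [24 22 29 31 23 26 28 33 26 21]
76 [ 85  82  80  82  77  75  74  68  81 126 100  89  86  89  89] [36 29 27 22 26 30 31 25 31 29]
78 [ 90  89  88  86  79  79  79  90 109  95  90  87  86  88  89] [82 76 69 62 46 32 30 32 29 32]
80 [ 89  90  98  97  94 101  99  93  83  76  90  87  89  89  89] [90 89 89 92 70 41 31 32 35 35]
82 [87 87 98 91 85 85 78 70 74 77 88 88 88 88 88] [88 86 89 9
[... 421 characters left out ...]
88  88] [90 89 89 87 78 81 81 77 78 80]
94 [83 83 81 83 82 83 93 93 79 85 89 90 92 90 91] [86 87 88 84 75 72 80 80 85 85]
96 [89 86 83 84 83 83 77 76 72 62 67 79 88 88 93] [86 79 69 60 69 72 75 76 80 82]
98 [85 83 84 83 80 82 72 69 73 58 59 56 63 71 84] [65 56 53 54 64 68 77 81 79 83]
100 [84 83 82 84 82 79 73 70 70 59 55 56 58 54 61] [54 55 53 55 70 77 77 80 80 78]
102 [85 83 82 81 81 80 79 77 71 54 55 54 56 54 56] [53 56 55 55 69 76 78 82 80 80]
104 [84 81 85 83 80 80 76 77 65 58 56 60 55 58 57] [53 57 52 49 62 74 77 80 80 81]
106 [83 82 80 82 82 81 72 64 58 59 53 59 54 57 60] [50 47 47 46 51 65 76 77 81 83]
108 [83 82 84 79 68 61 59 55 58 58 55 57 59 60 58] [49 50 47 48 50 51 54 63 68 77]
```

View pics/g9.png

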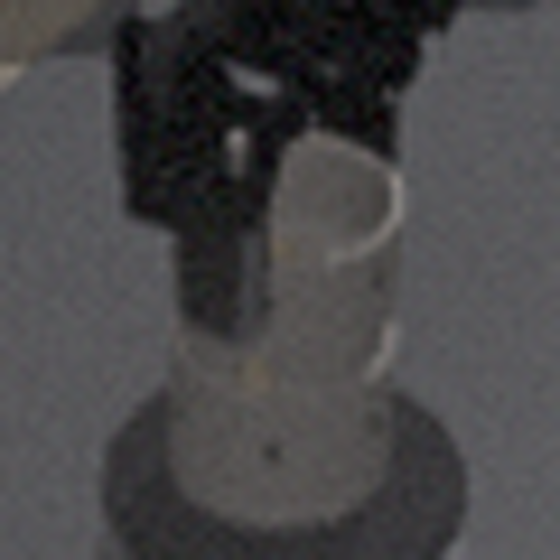

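>>> {"op": "move_arm", "data": {"commands": [{"claw": -0.2,"travel": [0,-0.06,0.4],"turn": 0},{"claw": -0.2,"travel": [0,0,0.3],"turn": 0},{"claw": -0.2,"travel": [0,0,0.2],"turn": 0},{"claw": -0.2,"travel": [0,0,0],"turn": 0}]}}

```text
time: 12.85
ee_pos: [0.3858, 0.2647, 0.2606]
tcp_rot: [-180.0, -0.0, -180.0]
wrist_force: [0.6, 0.5, -1.6]
opening: 0.0599
```

>>> {"op": "move_arm", "data": {"commands": [{"claw": -0.2,"travel": [0,0,0.1],"turn": 0},{"claw": -0.2,"travel": [0,0,0],"turn": 0}]}}

```text
time: 13.02
ee_pos: [0.3859, 0.2648, 0.2601]
tcp_rot: [-180.0, -0.0, -180.0]
wrist_force: [0.1, -0.1, -1.0]
opening: 0.0596
```

>>> {"op": "move_arm", "data": {"commands": [{"claw": -0.2,"travel": [0,0,0.1],"turn": 0},{"claw": -0.2,"travel": [0,0,0],"turn": 0}]}}

```text
time: 13.18
ee_pos: [0.3859, 0.2648, 0.2591]
tcp_rot: [-180.0, -0.0, -180.0]
wrist_force: [0.8, 0.3, -0.7]
opening: 0.0594
```

>>> {"op": "move_arm", "data": {"commands": [{"claw": -0.2,"travel": [0,0,0.1],"turn": 0},{"claw": -0.2,"travel": [0,0,0],"turn": 0}]}}

```text
time: 13.35
ee_pos: [0.3859, 0.2648, 0.2581]
tcp_rot: [180.0, -0.0, -180.0]
wrist_force: [0.4, -0.3, -0.2]
opening: 0.0596
```

>>> {"op": "move_arm", "data": {"commands": [{"claw": -0.2,"travel": [0,0,0.1],"turn": 0},{"claw": -0.2,"travel": [0,0,0],"turn": 0}]}}

```text
time: 13.52
ee_pos: [0.3859, 0.2648, 0.257]
tcp_rot: [-180.0, -0.0, -180.0]
wrist_force: [-0.2, -0.8, -1.0]
opening: 0.0592
```

>>> {"op": "move_arm", "data": {"commands": [{"claw": -0.2,"travel": [0,0,0.05],"turn": 0},{"claw": -0.2,"travel": [0,0,0],"turn": 0}]}}

```text
time: 13.68
ee_pos: [0.3859, 0.2648, 0.2569]
tcp_rot: [180.0, 0.0, 180.0]
wrist_force: [-1.6, -0.7, 1.5]
opening: 0.0594
```

>>> {"op": "move_arm", "data": {"commands": [{"claw": -0.2,"travel": [0,0,0.05],"turn": 0},{"claw": 0.45,"travel": [0,0,0],"turn": 0},{"claw": 0.6,"travel": [0,0,0],"turn": 0},{"claw": 1,"travel": [0,0,0],"turn": 0},{"claw": 1,"travel": [0,0,0],"turn": 0}]}}

```text
time: 14.1
ee_pos: [0.3859, 0.2648, 0.2561]
tcp_rot: [-180.0, -0.0, -180.0]
wrist_force: [-0.2, -0.7, -0.2]
opening: 0.0859
```

>>> {"op": "move_arm", "data": {"commands": [{"claw": 1,"travel": [0,0,-1],"turn": 0},{"claw": 1,"travel": [0,0,-2],"turn": 0},{"claw": 1,"travel": [0,0,-3],"turn": 0},{"claw": 1,"travel": [0,-2.0,-2],"turn": 0},{"claw": 1,"travel": [0,-4.1,0],"turn": 0}]}}

```text
time: 14.52
ee_pos: [0.3865, 0.2055, 0.3408]
tcp_rot: [179.8, 0.3, -179.8]
wrist_force: [1.9, -0.4, 0.2]
opening: 0.0855
```

>>> {"op": "move_arm", "data": {"commands": [{"claw": 1,"travel": [0,-4.1,0],"turn": 0},{"claw": 1,"travel": [0,-4.1,0],"turn": 0},{"claw": 1,"travel": [0,-4.1,0],"turn": 0},{"claw": 1,"travel": [0,-4.1,0],"turn": 0},{"claw": 1,"travel": [0,-4.1,0],"turn": 0}]}}

```text
time: 14.93
ee_pos: [0.3852, -0.0029, 0.3372]
tcp_rot: [-180.0, 0.1, -180.0]
wrist_force: [1.5, 1.3, 0.8]
opening: 0.0855
```

```bash
cat > both.py <<'E'
import sys,subprocess
import cv2,numpy as np
X,Y,Z,r,tag=sys.argv[1:6]
for n in("top","scene"): subprocess.run(["python3","look.py",n,X,Y,Z,r,f"pics/{tag}_{n}.png"])
cv2.imwrite(f"pics/{tag}.png",np.hstack([cv2.resize(cv2.imread(f"pics/{tag}_{n}.png"),(400,400)) for n in("top","scene")]))
E
python3 both.py .386 .265 .09 35 p2
```

```text
origin 93 245 scale 8.0 [ 0.3852 -0.0087  0.3372]
origin 271 52 scale 8.0 [ 0.3855 -0.006   0.3372]
```

View pics/p2.png

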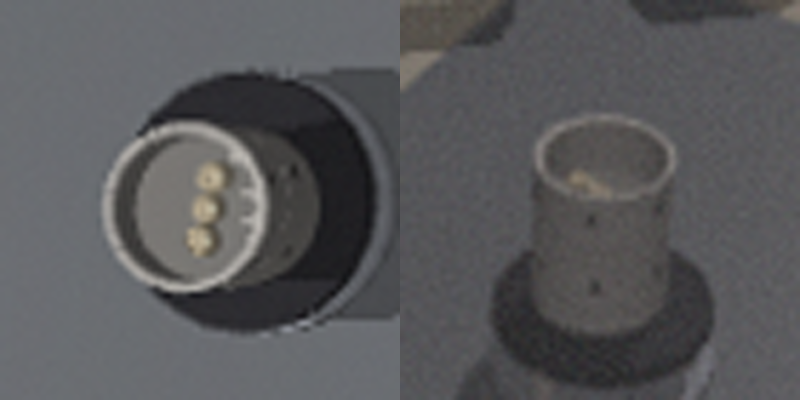

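>>> {"op": "move_arm", "data": {"commands": [{"claw": 1,"travel": [0.1,-3.97,1],"turn": 0},{"claw": 1,"travel": [0.1,-3.97,1],"turn": 0},{"claw": 1,"travel": [0.1,-3.97,1],"turn": 0},{"claw": 1,"travel": [0.1,-3.97,1],"turn": 0},{"claw": 1,"travel": [0.1,-3.97,1],"turn": 0}]}}

```text
time: 15.45
ee_pos: [0.3806, -0.2012, 0.2866]
tcp_rot: [-180.0, 0.1, -180.0]
wrist_force: [2.1, -0.3, 0.1]
opening: 0.0857
```

>>> {"op": "move_arm", "data": {"commands": [{"claw": 1,"travel": [0.1,-3.5,1],"turn": 0},{"claw": 1,"travel": [0,0,2],"turn": 0},{"claw": 1,"travel": [0,0,1.5],"turn": 0},{"claw": 1,"travel": [0,0,0],"turn": 0},{"claw": 1,"travel": [0,0,0],"turn": 0}]}}

```text
time: 15.87
ee_pos: [0.38, -0.2344, 0.2414]
tcp_rot: [180.0, -0.1, -180.0]
wrist_force: [-0.2, 0.4, 0.7]
opening: 0.0854
```

```bash
python3 look.py scene .38 -.244 .04 40 pics/g10.png
```

```text
origin 127 200 scale 7.0 [ 0.3803 -0.2344  0.2422]
```

View pics/g10.png

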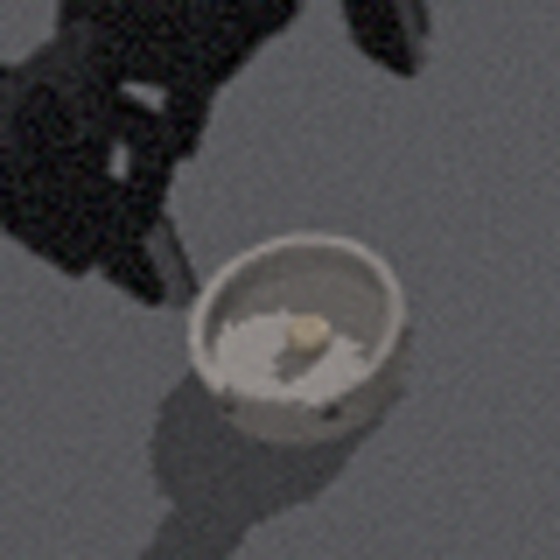

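>>> {"op": "move_arm", "data": {"commands": [{"claw": 1,"travel": [0.11,-1.0,0.5],"turn": 0},{"claw": 1,"travel": [0,0,2],"turn": 0},{"claw": 1,"travel": [0,0,2],"turn": 0},{"claw": 1,"travel": [0,0,0.8],"turn": 0},{"claw": 1,"travel": [0,0,0],"turn": 0}]}}

```text
time: 16.33
ee_pos: [0.3785, -0.2445, 0.1871]
tcp_rot: [179.9, -0.1, -180.0]
wrist_force: [0.5, 0.3, -0.2]
opening: 0.0854
```

>>> {"op": "move_arm", "data": {"commands": [{"claw": 1,"travel": [0,0,0],"turn": 0}]}}

```text
time: 16.42
ee_pos: [0.3791, -0.2448, 0.1889]
tcp_rot: [-180.0, 0.0, -180.0]
wrist_force: [0.4, -0.3, 0.8]
opening: 0.0852
```

>>> {"op": "move_arm", "data": {"commands": [{"claw": 1,"travel": [0,0,0.6],"turn": 0},{"claw": 1,"travel": [0,0,0.5],"turn": 0},{"claw": 1,"travel": [0,0,0],"turn": 0},{"claw": 0.6,"travel": [0,0,0],"turn": 0},{"claw": 0.5,"travel": [0,0,0],"turn": 0}], "squeeze": 30}}

```text
time: 16.83
ee_pos: [0.3789, -0.2447, 0.1774]
tcp_rot: [-180.0, 0.0, -180.0]
wrist_force: [-0.4, -0.3, -0.8]
opening: 0.065
```

```bash
python3 look.py scene .38 -.244 .04 40 pics/g11.png
```

```text
origin 127 200 scale 7.0 [ 0.379  -0.2447  0.1775]
```

View pics/g11.png

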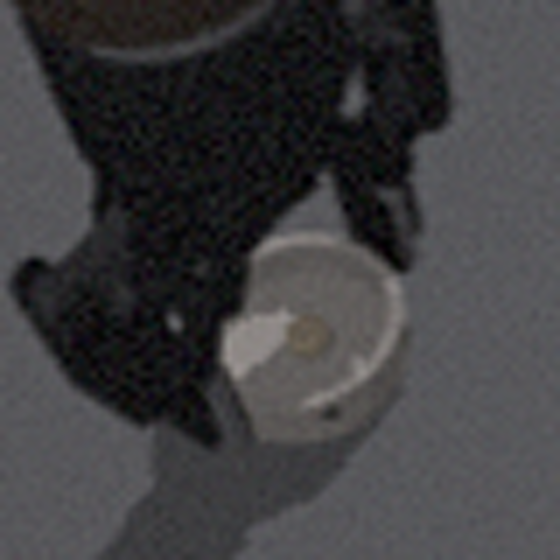

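```bash
python3 - <<'E'
from h import *
for px in ([157.3,263.6],):
  d=rays("scene",[px])[0];c=P["scene"]["xyz"]
  for y in(-.277,-.282,-.287): print(y,c+d*((y-c[1])/d[1]))
E
```

```text
-0.277 [ 0.36851899 -0.277      -0.01212788]
-0.282 [ 0.37781957 -0.282       0.00300779]
-0.287 [ 0.38712016 -0.287       0.01814346]
```

>>> {"op": "move_arm", "data": {"commands": [{"claw": 0.5,"travel": [0,0,-0.25],"turn": 0},{"claw": 0.4,"travel": [0,0,0],"turn": 0},{"claw": 0.3,"travel": [0,0,0],"turn": 0},{"claw": 0.1,"travel": [0,0,0],"turn": 0},{"claw": -0.2,"travel": [0,0,0],"turn": 0}], "squeeze": 35}}

```text
time: 17.3
ee_pos: [0.379, -0.2448, 0.1807]
tcp_rot: [-180.0, 0.0, -180.0]
wrist_force: [-2.5, 2.0, 8.0]
opening: 0.0592
```

>>> {"op": "move_arm", "data": {"commands": [{"claw": -0.2,"travel": [0,0,0],"turn": 0}]}}

```text
time: 17.38
ee_pos: [0.379, -0.2448, 0.1807]
tcp_rot: [-180.0, 0.0, 180.0]
wrist_force: [-2.3, 1.4, 9.1]
opening: 0.0588
```

>>> {"op": "move_arm", "data": {"commands": [{"claw": -0.2,"travel": [0,0,-0.5],"turn": 0},{"claw": -0.2,"travel": [0,0,-1],"turn": 0},{"claw": -0.2,"travel": [0,0,-2],"turn": 0},{"claw": -0.2,"travel": [0,0,-2.5],"turn": 0},{"claw": -0.2,"travel": [0,0,0],"turn": 0}]}}

```text
time: 17.8
ee_pos: [0.3798, -0.2453, 0.2448]
tcp_rot: [-179.8, 0.3, -180.0]
wrist_force: [0.4, -0.6, 0.1]
opening: 0.0586
```

```bash
python3 look.py scene .38 -.244 .09 40 pics/g12.png
```

```text
origin 122 185 scale 7.0 [ 0.3796 -0.2452  0.2427]
```

View pics/g12.png

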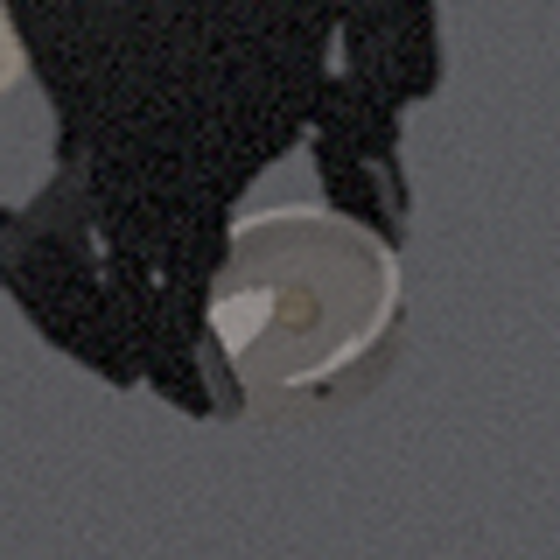

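>>> {"op": "move_arm", "data": {"commands": [{"claw": -0.2,"travel": [0,0,-1.5],"turn": 0},{"claw": -0.2,"travel": [0,0,-2.5],"turn": 0},{"claw": -0.2,"travel": [0,0.5,-2.5],"turn": 0},{"claw": -0.2,"travel": [0,1.5,-2.5],"turn": 0},{"claw": -0.2,"travel": [0,2.5,-1],"turn": 0}]}}

```text
time: 18.27
ee_pos: [0.379, -0.2003, 0.3423]
tcp_rot: [-179.9, 0.1, 179.9]
wrist_force: [1.2, -0.3, -0.4]
opening: 0.0585
```

>>> {"op": "move_arm", "data": {"commands": [{"claw": -0.2,"travel": [0,2.8,0],"turn": 0},{"claw": -0.2,"travel": [0,2.8,0],"turn": 0},{"claw": -0.2,"travel": [0,2.8,0],"turn": 0},{"claw": -0.2,"travel": [0,2.8,0],"turn": 0},{"claw": -0.2,"travel": [0,2.8,0],"turn": 0}]}}

```text
time: 18.68
ee_pos: [0.3784, -0.0584, 0.3393]
tcp_rot: [180.0, -0.0, 180.0]
wrist_force: [-0.2, -0.2, -1.1]
opening: 0.0589
```

>>> {"op": "move_arm", "data": {"commands": [{"claw": -0.2,"travel": [0,2.8,0],"turn": 0},{"claw": -0.2,"travel": [0,2.8,0],"turn": 0},{"claw": -0.2,"travel": [0,2.8,0],"turn": 0},{"claw": -0.2,"travel": [0,2.8,0],"turn": 0},{"claw": -0.2,"travel": [0,2.8,0],"turn": 0}]}}

```text
time: 19.1
ee_pos: [0.3784, 0.0817, 0.3394]
tcp_rot: [-180.0, -0.0, 180.0]
wrist_force: [0.8, 0.2, -0.3]
opening: 0.0587
```

>>> {"op": "move_arm", "data": {"commands": [{"claw": -0.2,"travel": [0,2.8,0],"turn": 0},{"claw": -0.2,"travel": [0,2.8,0],"turn": 0},{"claw": -0.2,"travel": [0,2.8,0],"turn": 0},{"claw": -0.2,"travel": [0,2.8,0],"turn": 0},{"claw": -0.2,"travel": [0,2.0,0],"turn": 0}]}}

```text
time: 19.52
ee_pos: [0.3784, 0.2143, 0.3391]
tcp_rot: [-180.0, -0.0, -179.9]
wrist_force: [0.1, -1.3, -0.6]
opening: 0.0588
```

>>> {"op": "move_arm", "data": {"commands": [{"claw": -0.2,"travel": [-0.3,2.0,0],"turn": 0},{"claw": -0.2,"travel": [-0.3,2.0,0],"turn": 0},{"claw": -0.2,"travel": [-0.13,1.0,1],"turn": 0},{"claw": -0.2,"travel": [0,0,1],"turn": 0},{"claw": -0.2,"travel": [0,0,0],"turn": 0}]}}

```text
time: 19.93
ee_pos: [0.3856, 0.262, 0.3166]
tcp_rot: [-179.8, -0.2, -180.0]
wrist_force: [-1.3, -0.9, -1.8]
opening: 0.0589
```

>>> {"op": "move_arm", "data": {"commands": [{"claw": -0.2,"travel": [0,0,0],"turn": 0}]}}

```text
time: 20.02
ee_pos: [0.3858, 0.2615, 0.3184]
tcp_rot: [-179.9, -0.1, 180.0]
wrist_force: [-0.8, 0.5, 0.3]
opening: 0.0585
```

```bash
python3 look.py scene .387 .264 .12 40 pics/g13.png
```

```text
origin 266 37 scale 7.0 [0.386  0.2614 0.3192]
```

View pics/g13.png

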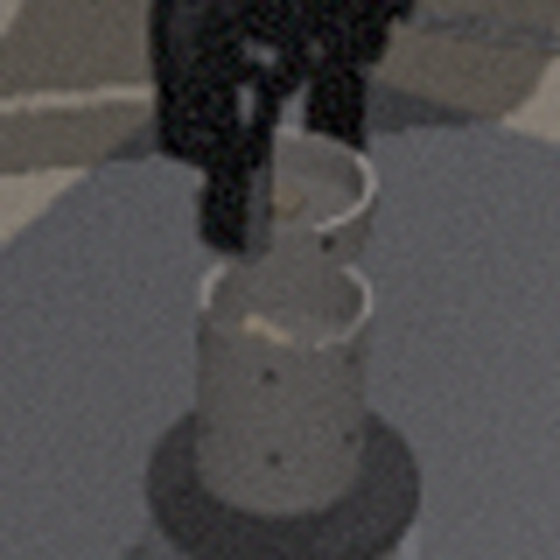

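>>> {"op": "move_arm", "data": {"commands": [{"claw": -0.2,"travel": [0,0.32,0.8],"turn": 0},{"claw": -0.2,"travel": [0,0,0.8],"turn": 0},{"claw": -0.2,"travel": [0,0,0.3],"turn": 0},{"claw": -0.2,"travel": [0,0,0],"turn": 0},{"claw": -0.2,"travel": [0,0,0],"turn": 0}]}}

```text
time: 20.48
ee_pos: [0.3861, 0.2653, 0.3005]
tcp_rot: [-180.0, -0.0, 180.0]
wrist_force: [-0.1, -0.4, -0.9]
opening: 0.0589
```

```bash
python3 look.py scene .387 .264 .12 30 pics/g14.png; python3 - <<'E'
from h import *
a=np.linspace(0,2*np.pi,360)
for z in (.111,.135):
    q=proj("scene",np.c_[.3859+.03*np.cos(a),.2648+.03*np.sin(a),0*a+z]); print(z,q.max(0),q.min(0))
E
```

```text
origin 276 47 scale 9.333333333333334 [0.3861 0.2654 0.3008]
0.111 [318.31244633  86.97044601] [293.58402774  72.24111191]
0.135 [318.88927824  78.45441482] [293.73548043  63.79051679]
```

View pics/g14.png

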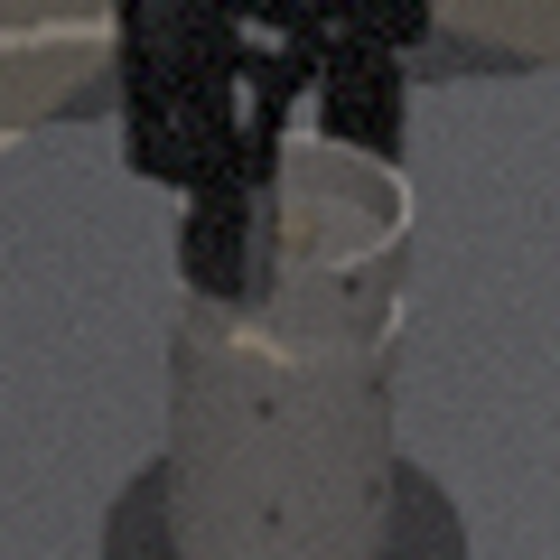

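>>> {"op": "move_arm", "data": {"commands": [{"claw": -0.2,"travel": [0.04,-0.07,0.4],"turn": 0},{"claw": -0.2,"travel": [0,0,0.4],"turn": 0},{"claw": -0.2,"travel": [0,0,0.2],"turn": 0},{"claw": -0.2,"travel": [0,0,0],"turn": 0}]}}

```text
time: 20.87
ee_pos: [0.3856, 0.2647, 0.29]
tcp_rot: [-180.0, -0.0, -180.0]
wrist_force: [0.4, 0.4, -1.6]
opening: 0.0586
```

>>> {"op": "move_arm", "data": {"commands": [{"claw": -0.2,"travel": [0,0,0.1],"turn": 0},{"claw": -0.2,"travel": [0,0,0],"turn": 0}]}}

```text
time: 21.03
ee_pos: [0.3857, 0.2648, 0.2896]
tcp_rot: [-180.0, -0.0, -180.0]
wrist_force: [-0.4, -0.1, -0.1]
opening: 0.0584
```

>>> {"op": "move_arm", "data": {"commands": [{"claw": -0.2,"travel": [0,0,0.1],"turn": 0},{"claw": -0.2,"travel": [0,0,0],"turn": 0}]}}

```text
time: 21.2
ee_pos: [0.3858, 0.2648, 0.2886]
tcp_rot: [180.0, 0.0, -180.0]
wrist_force: [-0.4, 0.5, -1.5]
opening: 0.0587
```

>>> {"op": "move_arm", "data": {"commands": [{"claw": -0.2,"travel": [0,0,0.08],"turn": 0},{"claw": -0.2,"travel": [0,0,0],"turn": 0}]}}

```text
time: 21.37
ee_pos: [0.3858, 0.2648, 0.2878]
tcp_rot: [-180.0, 0.0, -180.0]
wrist_force: [0.4, -0.0, -0.8]
opening: 0.0593
```

>>> {"op": "move_arm", "data": {"commands": [{"claw": -0.2,"travel": [0,0,0.06],"turn": 0},{"claw": -0.2,"travel": [0,0,0],"turn": 0}]}}

```text
time: 21.53
ee_pos: [0.3857, 0.2648, 0.2878]
tcp_rot: [180.0, 0.0, -180.0]
wrist_force: [-1.2, -1.0, 4.3]
opening: 0.059
```

Seated at the expected height with contact. Release and retreat.

>>> {"op": "move_arm", "data": {"commands": [{"claw": 0.45,"travel": [0,0,0],"turn": 0},{"claw": 0.6,"travel": [0,0,0],"turn": 0},{"claw": 1,"travel": [0,0,0],"turn": 0},{"claw": 1,"travel": [0,0,0],"turn": 0},{"claw": 1,"travel": [0,0,-1],"turn": 0}]}}

```text
time: 21.95
ee_pos: [0.3854, 0.2646, 0.2959]
tcp_rot: [-179.9, -0.1, -180.0]
wrist_force: [0.3, -0.1, 0.2]
opening: 0.0852
```

>>> {"op": "move_arm", "data": {"commands": [{"claw": 1,"travel": [0,0,-2],"turn": 0},{"claw": 1,"travel": [0,0,-3],"turn": 0},{"claw": 1,"travel": [-2.0,-1.0,-2],"turn": 0},{"claw": 1,"travel": [-3.5,-1.8,0],"turn": 0},{"claw": 1,"travel": [-3.5,-1.8,0],"turn": 0}]}}

```text
time: 22.37
ee_pos: [0.4765, 0.2187, 0.3702]
tcp_rot: [179.9, 0.2, -179.9]
wrist_force: [-0.1, 0.1, 0.3]
opening: 0.0853
```

>>> {"op": "move_arm", "data": {"commands": [{"claw": 1,"travel": [-3.5,-1.8,1],"turn": 0},{"claw": 1,"travel": [-3.5,-1.8,1],"turn": 0},{"claw": 1,"travel": [-3.5,-1.8,1],"turn": 0},{"claw": 1,"travel": [0,0,0],"turn": 0},{"claw": 1,"travel": [0,0,0],"turn": 0}]}}

```text
time: 22.78
ee_pos: [0.582, 0.1637, 0.3359]
tcp_rot: [-180.0, -0.2, 179.9]
wrist_force: [-0.3, -0.1, -1.0]
opening: 0.0858
```

```bash
python3 both.py .386 .265 .11 35 p3; python3 -c "
from h import *
t=cv2.imread('pics/p3_top_raw.png')
u,v=proj('top',[[.386,.265,.129]])[0].round().astype(int)
for th in (120,128,135):
  h,m=outline('top',t,u,v,19,lambda a:a.mean(2)>th); print(*circ('top',h,.129),m.sum())
t=cv2.imread('pics/p2_top_raw.png')
u,v=proj('top',[[.386,.265,.111]])[0].round().astype(int)
for th in (120,128,135):
  h,m=outline('top',t,u,v,19,lambda a:a.mean(2)>th); print(*circ('top',h,.111),m.sum())
"
```

```text
origin 90 245 scale 8.0 [0.581  0.1644 0.3371]
origin 271 45 scale 8.0 [0.5805 0.165  0.3379]
[0.38677727 0.27440473 0.04784786] 0.004564579823135654 1392
[0.38622941 0.27774786 0.04578027] 0.0071597516851469555 1229
[0.3863526  0.28329843 0.04286055] 0.006668767284373134 1057
[0.38382094 0.26490999 0.03010995] 0.00034224619264966504 182
[0.38400271 0.26485158 0.02983995] 0.00031594155209954103 159
[0.3838275  0.26467457 0.02949353] 0.00024292117285585477 141
```

View pics/p3.png

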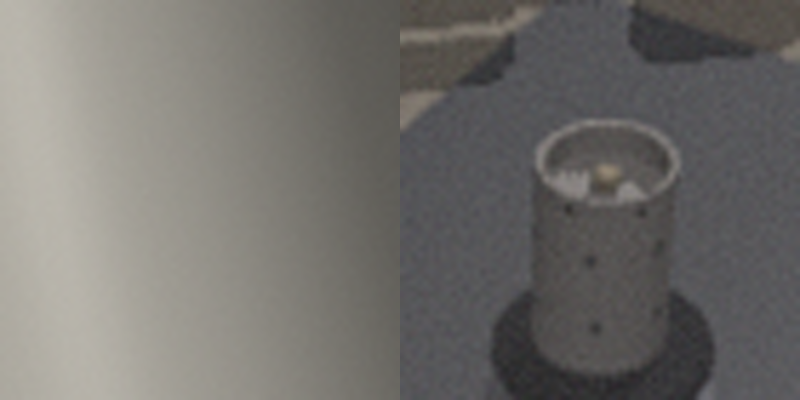

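>>> {"op": "move_arm", "data": {"commands": [{"claw": 0.5,"travel": [-1.0,-0.9,2],"turn": 0},{"claw": 0,"travel": [-0.92,-0.83,2],"turn": 0},{"claw": 0,"travel": [0,0,3],"turn": 0},{"claw": 0,"travel": [0,0,2],"turn": 0},{"claw": 0,"travel": [0,0,0],"turn": 0}]}}

```text
time: 23.3
ee_pos: [0.5981, 0.1481, 0.2441]
tcp_rot: [-179.9, -0.3, -179.9]
wrist_force: [-1.2, -0.5, -0.6]
opening: 0.0428
```

>>> {"op": "move_arm", "data": {"commands": [{"claw": 0,"travel": [0,0,0],"turn": 0}]}}

```text
time: 23.38
ee_pos: [0.599, 0.1483, 0.2481]
tcp_rot: [180.0, -0.0, -179.9]
wrist_force: [0.1, 0.6, 2.0]
opening: 0.0424
```

```bash
python3 look.py scene .6 .147 .04 30 pics/g15.png
```

```text
origin 329 134 scale 9.333333333333334 [0.5995 0.1483 0.2495]
```

View pics/g15.png

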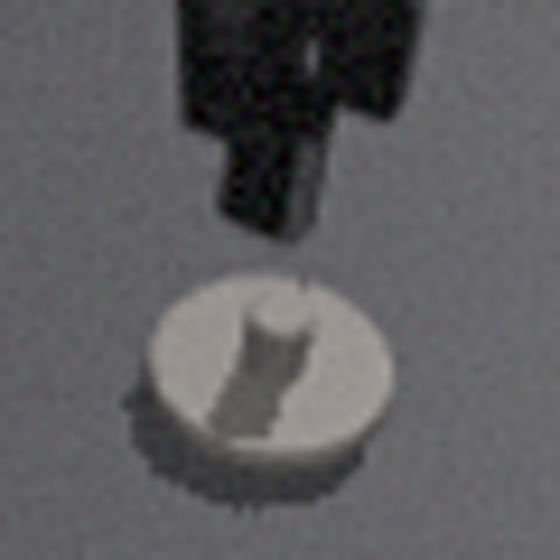

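>>> {"op": "move_arm", "data": {"commands": [{"claw": 0,"travel": [0,-0.08,2],"turn": 0},{"claw": 0,"travel": [0,0,2],"turn": 0},{"claw": 0,"travel": [0,0,1.2],"turn": 0},{"claw": 0,"travel": [0,0,0],"turn": 0},{"claw": 0,"travel": [0,0,0],"turn": 0}]}}

```text
time: 23.85
ee_pos: [0.6, 0.147, 0.1964]
tcp_rot: [180.0, 0.0, -180.0]
wrist_force: [0.2, 0.4, 0.8]
opening: 0.0429
```

>>> {"op": "move_arm", "data": {"commands": [{"claw": 0,"travel": [0,0,0],"turn": 0}]}}

```text
time: 23.93
ee_pos: [0.6004, 0.147, 0.1972]
tcp_rot: [180.0, 0.1, -180.0]
wrist_force: [0.1, 0.6, -0.1]
opening: 0.0425
```

>>> {"op": "move_arm", "data": {"commands": [{"claw": 0,"travel": [0.05,0.03,0.4],"turn": 0},{"claw": 0,"travel": [0,0,0.4],"turn": 0},{"claw": -0.3,"travel": [0,0,0],"turn": 0},{"claw": -0.45,"travel": [0,0,0],"turn": 0},{"claw": -0.55,"travel": [0,0,0],"turn": 0}], "squeeze": 30}}

```text
time: 24.35
ee_pos: [0.5995, 0.147, 0.1873]
tcp_rot: [180.0, -0.0, 180.0]
wrist_force: [-0.7, -0.2, -0.1]
opening: 0.0193
```

```bash
python3 look.py scene .6 .147 .04 30 pics/g16.png
```

```text
origin 329 134 scale 9.333333333333334 [0.5995 0.147  0.1874]
```

View pics/g16.png

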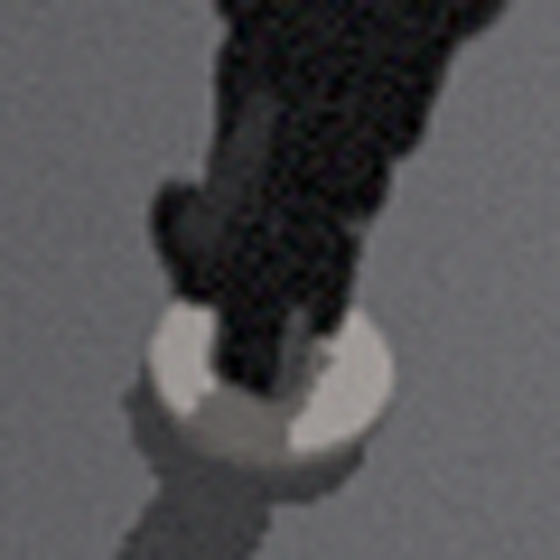

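Knob is between the pads; close and lift.

>>> {"op": "move_arm", "data": {"commands": [{"claw": -0.65,"travel": [0,0,0],"turn": 0},{"claw": -0.8,"travel": [0,0,0],"turn": 0},{"claw": -1,"travel": [0,0,0],"turn": 0},{"claw": -1,"travel": [0,0,0],"turn": 0}], "squeeze": 40}}

```text
time: 24.73
ee_pos: [0.5995, 0.147, 0.1876]
tcp_rot: [180.0, 0.0, 180.0]
wrist_force: [-1.5, -0.1, 2.8]
opening: 0.0138
```

>>> {"op": "move_arm", "data": {"commands": [{"claw": -1,"travel": [0,0,-0.4],"turn": 0},{"claw": -1,"travel": [0,0,-1],"turn": 0},{"claw": -1,"travel": [0,0,-2],"turn": 0},{"claw": -1,"travel": [0,0,-2.5],"turn": 0},{"claw": -1,"travel": [0,0,0],"turn": 0}]}}

```text
time: 25.15
ee_pos: [0.6004, 0.1473, 0.2521]
tcp_rot: [179.9, 0.4, -180.0]
wrist_force: [0.4, 0.2, 0.8]
opening: 0.0137
```

```bash
python3 look.py scene .6 .147 .09 30 pics/g17.png
```

```text
origin 332 117 scale 9.333333333333334 [0.6002 0.1472 0.2499]
```

View pics/g17.png

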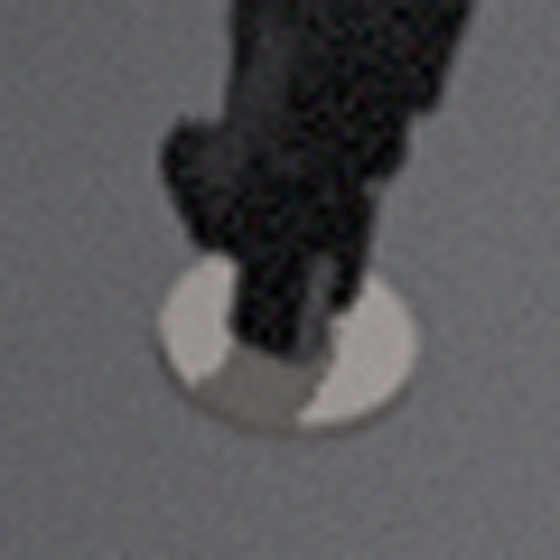

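>>> {"op": "move_arm", "data": {"commands": [{"claw": -1,"travel": [0,0,-1.5],"turn": 0},{"claw": -1,"travel": [0,0,-2.5],"turn": 0},{"claw": -1,"travel": [0.5,0.3,-2.5],"turn": 0},{"claw": -1,"travel": [1.2,0.7,-2.5],"turn": 0},{"claw": -1,"travel": [2.0,1.1,-1.5],"turn": 0}]}}

```text
time: 25.62
ee_pos: [0.5629, 0.1676, 0.353]
tcp_rot: [180.0, 0.1, 179.9]
wrist_force: [0.3, 0.3, -0.2]
opening: 0.014
```

>>> {"op": "move_arm", "data": {"commands": [{"claw": -1,"travel": [2.2,1.2,0],"turn": 0},{"claw": -1,"travel": [2.2,1.2,0],"turn": 0},{"claw": -1,"travel": [2.2,1.2,0],"turn": 0},{"claw": -1,"travel": [2.2,1.2,0],"turn": 0},{"claw": -1,"travel": [2.2,1.2,0],"turn": 0}]}}

```text
time: 26.03
ee_pos: [0.4512, 0.2284, 0.3507]
tcp_rot: [-180.0, -0.0, 180.0]
wrist_force: [-0.3, 0.0, -0.6]
opening: 0.0141
```

>>> {"op": "move_arm", "data": {"commands": [{"claw": -1,"travel": [2.2,1.2,0],"turn": 0},{"claw": -1,"travel": [2.2,1.2,0],"turn": 0},{"claw": -1,"travel": [1.2,0.7,0],"turn": 0},{"claw": -1,"travel": [0,0,0],"turn": 0},{"claw": -1,"travel": [0,0,0],"turn": 0}]}}

```text
time: 26.45
ee_pos: [0.3961, 0.2592, 0.3511]
tcp_rot: [-180.0, 0.0, -179.9]
wrist_force: [0.5, -0.2, -1.3]
opening: 0.0138
```

Need +1.02 x, +0.56 y, then down to about 0.325.

>>> {"op": "move_arm", "data": {"commands": [{"claw": -1,"travel": [0.6,0.3,0],"turn": 0},{"claw": -1,"travel": [0.42,0.26,0.5],"turn": 0},{"claw": -1,"travel": [0,0,1],"turn": 0},{"claw": -1,"travel": [0,0,0.7],"turn": 0},{"claw": -1,"travel": [0,0,0],"turn": 0}]}}

```text
time: 26.87
ee_pos: [0.3862, 0.2643, 0.3269]
tcp_rot: [-179.9, -0.1, 180.0]
wrist_force: [0.3, -0.2, -1.3]
opening: 0.0138
```

>>> {"op": "move_arm", "data": {"commands": [{"claw": -1,"travel": [0,0,0],"turn": 0}]}}

```text
time: 26.95
ee_pos: [0.3863, 0.2643, 0.3283]
tcp_rot: [-179.9, -0.1, 180.0]
wrist_force: [0.3, 0.3, -1.2]
opening: 0.0137
```

```bash
python3 look.py scene .387 .264 .12 30 pics/g18.png; python3 - <<'E'
from h import *
a=np.linspace(0,2*np.pi,360)
for z in (.129,.146,.15):
    q=proj("scene",np.c_[.3858+.03*np.cos(a),.2648+.03*np.sin(a),0*a+z]); print(z,q.max(0),q.min(0))
E
```

```text
origin 276 47 scale 9.333333333333334 [0.3864 0.2644 0.329 ]
0.129 [318.70724007  80.59688965] [293.66187412  65.91623437]
0.146 [319.12323547  74.43881277] [293.77078049  59.81091444]
0.15 [319.22248417  72.96787565] [293.79676336  58.35353274]
```

View pics/g18.png

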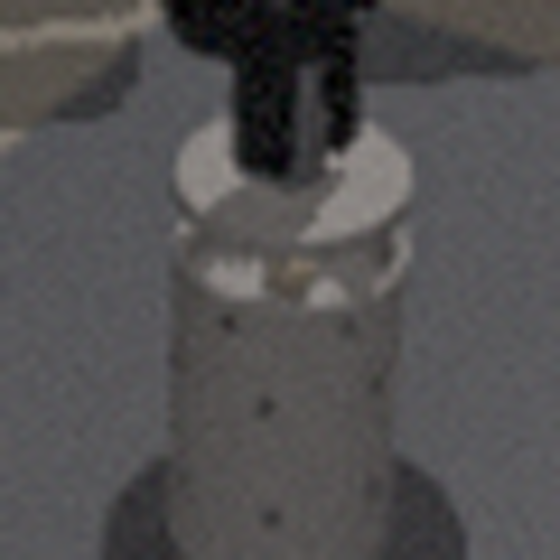

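>>> {"op": "move_arm", "data": {"commands": [{"claw": -1,"travel": [0.04,0.03,0.5],"turn": 0},{"claw": -1,"travel": [0,0,0.4],"turn": 0},{"claw": -1,"travel": [0,0,0.2],"turn": 0},{"claw": -1,"travel": [0,0,0],"turn": 0},{"claw": -1,"travel": [0,0,0],"turn": 0}]}}

```text
time: 27.42
ee_pos: [0.3858, 0.2649, 0.3182]
tcp_rot: [-180.0, -0.0, -180.0]
wrist_force: [-0.2, -0.4, -0.7]
opening: 0.0141
```

>>> {"op": "move_arm", "data": {"commands": [{"claw": -1,"travel": [0,0,0.15],"turn": 0},{"claw": -1,"travel": [0,0,0],"turn": 0}]}}

```text
time: 27.58
ee_pos: [0.3858, 0.2649, 0.3167]
tcp_rot: [-180.0, 0.0, -180.0]
wrist_force: [-0.3, 0.3, -1.0]
opening: 0.0142
```

>>> {"op": "move_arm", "data": {"commands": [{"claw": -1,"travel": [0,0,0.1],"turn": 0},{"claw": -1,"travel": [0,0,0],"turn": 0}]}}

```text
time: 27.75
ee_pos: [0.3858, 0.2649, 0.3157]
tcp_rot: [-180.0, -0.0, -180.0]
wrist_force: [-0.7, 0.3, -0.9]
opening: 0.0136
```

>>> {"op": "move_arm", "data": {"commands": [{"claw": -1,"travel": [0,0,0.1],"turn": 0},{"claw": -1,"travel": [0,0,0],"turn": 0}]}}

```text
time: 27.92
ee_pos: [0.3858, 0.2649, 0.3146]
tcp_rot: [-180.0, -0.0, -180.0]
wrist_force: [0.7, -0.5, -0.8]
opening: 0.0139
```

>>> {"op": "move_arm", "data": {"commands": [{"claw": -1,"travel": [0,0,0.1],"turn": 0},{"claw": -1,"travel": [0,0,0],"turn": 0}]}}

```text
time: 28.08
ee_pos: [0.3858, 0.2649, 0.3136]
tcp_rot: [-180.0, -0.0, -180.0]
wrist_force: [0.3, -0.1, -1.3]
opening: 0.0138
```

>>> {"op": "move_arm", "data": {"commands": [{"claw": -1,"travel": [0,0,0.08],"turn": 0},{"claw": -1,"travel": [0,0,0],"turn": 0}]}}

```text
time: 28.25
ee_pos: [0.3858, 0.2649, 0.3128]
tcp_rot: [-180.0, -0.0, -180.0]
wrist_force: [0.6, -0.2, -1.2]
opening: 0.0135
```

>>> {"op": "move_arm", "data": {"commands": [{"claw": -1,"travel": [0,0,0.05],"turn": 0},{"claw": -1,"travel": [0,0,0],"turn": 0}]}}

```text
time: 28.42
ee_pos: [0.3858, 0.2649, 0.3125]
tcp_rot: [180.0, 0.0, -180.0]
wrist_force: [0.5, 0.2, -1.1]
opening: 0.014
```

>>> {"op": "move_arm", "data": {"commands": [{"claw": -1,"travel": [0,0,0.06],"turn": 0},{"claw": -1,"travel": [0,0,0],"turn": 0}]}}

```text
time: 28.58
ee_pos: [0.3859, 0.2649, 0.3125]
tcp_rot: [180.0, 0.0, -180.0]
wrist_force: [-1.2, -0.6, 4.2]
opening: 0.0135
```

>>> {"op": "move_arm", "data": {"commands": [{"claw": -0.55,"travel": [0,0,0],"turn": 0},{"claw": -0.4,"travel": [0,0,0],"turn": 0},{"claw": 0,"travel": [0,0,0],"turn": 0},{"claw": 0.2,"travel": [0,0,0],"turn": 0},{"claw": 0.2,"travel": [0,0,-1],"turn": 0}]}}

```text
time: 29.0
ee_pos: [0.3856, 0.2647, 0.3204]
tcp_rot: [-179.9, -0.1, -180.0]
wrist_force: [-0.7, 0.3, -1.0]
opening: 0.0515
```

>>> {"op": "move_arm", "data": {"commands": [{"claw": 0.2,"travel": [0,0,-2],"turn": 0},{"claw": 0.2,"travel": [0,0,-3],"turn": 0},{"claw": 0.2,"travel": [0,-3.0,-2],"turn": 0},{"claw": 0.2,"travel": [0,-4.1,0],"turn": 0},{"claw": 0.2,"travel": [0,-4.1,0],"turn": 0}]}}

```text
time: 29.42
ee_pos: [0.3856, 0.1523, 0.3939]
tcp_rot: [179.9, 0.1, -179.9]
wrist_force: [0.5, -0.8, -1.3]
opening: 0.0512
```

>>> {"op": "move_arm", "data": {"commands": [{"claw": 0.2,"travel": [0,-4.1,0],"turn": 0},{"claw": 0.2,"travel": [0,-4.1,0],"turn": 0},{"claw": 0.2,"travel": [0,-4.1,0],"turn": 0},{"claw": 0.2,"travel": [0,0,0],"turn": 0},{"claw": 0.2,"travel": [0,0,0],"turn": 0}]}}

```text
time: 29.83
ee_pos: [0.3857, 0.0278, 0.3928]
tcp_rot: [180.0, 0.1, 179.7]
wrist_force: [1.1, 1.1, 0.5]
opening: 0.051
```

```bash
python3 both.py .386 .265 .1 40 p4; python3 - <<'E'
from h import *
t=cv2.imread('pics/p4_top_raw.png');s=cv2.imread('pics/p4_scene_raw.png')
u,v=proj('top',[[.3838,.264,.135]])[0].round().astype(int)
h,m=outline('top',t,u,v,19,lambda a:a.mean(2)>130); print(*circ('top',h,.135),m.sum())
u,v=proj('scene',[[.386,.265,.135]])[0].round().astype(int)
h,m=outline('scene',s,u,v,19,lambda a:a.mean(2)>105); print(*circ('scene',h,.135),m.sum())
cv2.imwrite('pics/final_top.png',t); 
E
```

```text
origin 86 240 scale 7.0 [0.3858 0.0291 0.3926]
origin 266 43 scale 7.0 [0.3859 0.03   0.3924]
[0.38449755 0.25111666 0.04131632] 0.0026182811999669884 860
[0.38607413 0.26748766 0.02968269] 0.0008091843110167763 206
```

View pics/p4.png

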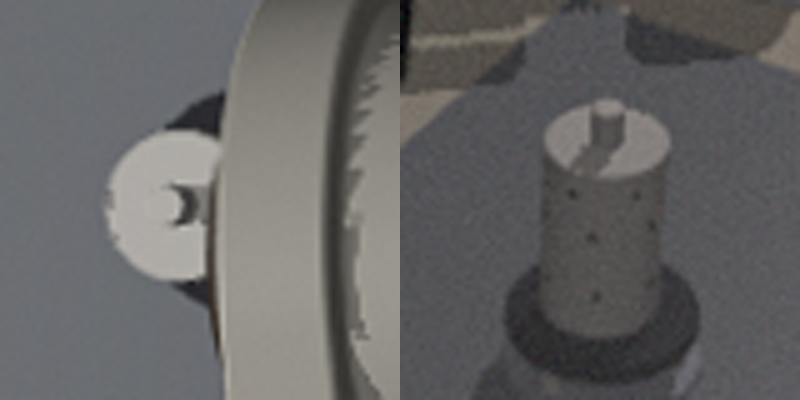

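View pics/p4_scene_raw.png

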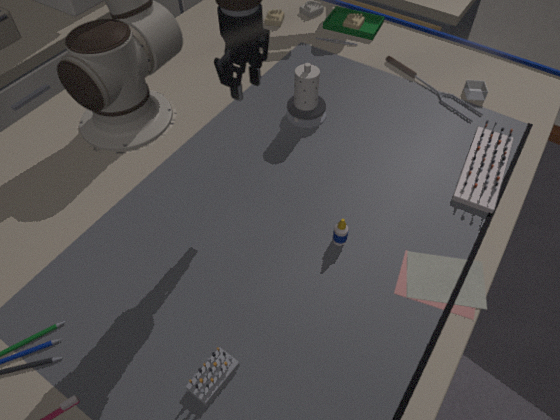

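The stack stands straight and level, centred on the plate at about (306,90) in the scene view. The lid is flush with no visible gaps. The bottle (340,233) and bur block (212,374) are where they started, and the arm is clear, so I'm handing it in.

```bash
python3 -c "
from workcell import bot
print(bot.job_done())"
```

```text
the job is handed in; nothing more can be done
None
```

I built the stack on the charging plate in order: deep bowl, middle bowl, shallow tray, lid. I handed it in at about 30 s of the allowed 128 s; no verdict is reported at hand-in.

- **Seating:** Every piece was lowered in small steps and let go only once it touched down, within about 0.2 mm of the predicted height. Contact forces were about 1.5–6.5 N.
- **Final picture:** The scene view shows a straight, level column on the plate with the lid flush. The arm is clear, and the bottle and bur block look unmoved.
- **Bridges and crown:** Each was seen lying in its own bowl or tray after that piece was placed and before the next one covered it.

Some checks were weaker or disagreed:
- **Camera offset:** The top camera reads about 2 mm off in x against the arm and the scene camera. I corrected for this throughout.
- **Plate centre:** The scene camera's fit of the plate was unreliable because of shadow, so I used the top view.
- **Late top views:** The arm blocked the top camera after the tray and the lid, so no top-view fit there was usable. The tray was judged by eye. The lid's scene-view fit gave (0.386, 0.267) against the placed (0.386, 0.265), with a residual of about 0.8 mm.
- **Gripper on the knob:** The opening read 13.7 mm on the 16 mm knob, though the lid was held and set down level.

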